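Clear the stack on the garage bench

TASK

Take the stack on the bench apart from the top down, finishing each piece before starting the next: the long steel nut goes in the middle of the chipped saucer, the glass jar in the middle of the round cork coaster, the crushed can in the middle of the black tray, and last the flat tin in the middle of the rectangular felt mat, its long side along the mat's long side. Set every piece down upright as it stood, without dropping or toppling anything, and leave the green bottle and the mug where they are.

Things in the scene. Friction and masses are not known exactly. Their poses are not given: they have to be found in the camera images.
- nut_center (a point): Long steel hexagonal coupling nut, top of the stack: 28 mm across flats (32 mm across corners), 45 mm high, standing on end with a dark bore on top, 0.16 kg. The point is its centre, 22.5 mm above its underside; z runs up its bore, and its y axis is square to a pair of flats (so are the directions 60 and 120 degrees from y).
- jar_center (a point): Small round glass jar with brass-coloured contents and a white lid, second from the top, under the nut: 44 mm diameter, 50 mm high (lid: the top 13 mm, 43 mm diameter), about 0.12 kg. The point is its centre, 25 mm above its underside; z up.
- can_center (a point): Aluminium drinks can crushed to a ribbed puck, third, under the jar: 66 mm largest diameter (56 mm foot, 62 mm top), 40 mm high, about 25 g, rigid. The point is its centre, 20 mm above its underside; z up.
- tin_center (a point): Closed flat rectangular dark steel tin, bottom of the stack, standing on the bench: 120 mm (x) by 64 mm (y) by 36 mm high (z), about 0.3 kg. The point is its centre, 18 mm above its underside.
- saucer: White ceramic saucer with a brown chip in its rim, fixed: 150 mm diameter, rim 14 mm high, flat inner floor (about 105 mm across) 5 mm above the bench. Origin at the centre of its underside, on the bench; z up.
- coaster: Round flat cork coaster, fixed: 96 mm diameter, 6 mm thick. Origin at the centre of its underside, on the bench; z up.
- tray: Black plastic open tray, fixed: 146 mm (x) by 126 mm (y), walls 3 mm thick and 16 mm high, inside 140 by 120 mm, floor 3 mm above the bench. Origin at the centre of its underside, on the bench; z up.
- mat: Flat grey felt mat with a thin white line along either short end, fixed: 150 mm (x) by 94 mm (y), 4 mm thick. Origin at the centre of its underside, on the bench; x along its long side, z up.
- bottle: Bystander: standing green glass bottle, 66 mm diameter, 200 mm high, loose. Origin at the centre of its underside.
- mug: Bystander: standing blue ceramic mug, 80 mm diameter, 90 mm high, handle at its +y side, loose. Origin at the centre of its underside.

How it is judged (in metres and radians):
On the way, in this order (a step that is already met when the one before it is completed fails the run):
1. the long nut stands on its place and is let go (horizontal distance between nut_center and saucer below 0.015 m and z of nut_center in the frame of saucer between 0.022 and 0.033 m and angle between nut_center's own z axis and vertical below 0.12 rad and contact force between nut and the fingers below 0.1 N and linear speed of nut below 0.03 m/s), for 0.2 s.
2. the jar stands on its place and is let go (horizontal distance between jar_center and coaster below 0.015 m and z of jar_center in the frame of coaster between 0.026 and 0.036 m and angle between jar_center's own z axis and vertical below 0.12 rad and contact force between jar and the fingers below 0.1 N and linear speed of jar below 0.03 m/s), for 0.2 s.
3. the crushed can stands on its place and is let go (horizontal distance between can_center and tray below 0.015 m and z of can_center in the frame of tray between 0.018 and 0.028 m and angle between can_center's own z axis and vertical below 0.12 rad and contact force between can and the fingers below 0.1 N and linear speed of can below 0.03 m/s), for 0.2 s.
4. the tin stands on its place and is let go (horizontal distance between tin_center and mat below 0.015 m and z of tin_center in the frame of mat between 0.017 and 0.027 m and angle between tin_center's own z axis and vertical below 0.12 rad and contact force between tin and the fingers below 0.1 N and linear speed of tin below 0.03 m/s and angle between the x axis of tin_center and the x axis of mat, either way round below 0.15 rad), for 0.2 s.
At the end, for the whole second after the job is handed in: The nut stands in the saucer, the jar on the coaster, the can in the tray and the tin on the mat, each within 15 mm of the middle of its place, resting on it, upright within 7 degrees, released and at rest; the tin's long side is within 8.5 degrees of the mat's (all of step 1 and all of step 2 and all of step 3 and all of step 4); the robot touches nothing.
It fails at once if a piece of the stack is dropped or falls (faster than 0.6 m/s with no finger on it) ((contact force between nut and the fingers below 0.05 N and linear speed of nut above 0.6 m/s) or (contact force between jar and the fingers below 0.05 N and linear speed of jar above 0.6 m/s) or (contact force between can and the fingers below 0.05 N and linear speed of can above 0.6 m/s) or (contact force between tin and the fingers below 0.05 N and linear speed of tin above 0.6 m/s)).
It fails at once if the bottle or the mug is moved more than 30 mm (distance of any of bottle, mug from where it was at the start of the episode above 0.03 m).
It also fails if it takes over 118 s, if anything falls off the work surface, if the arm or the gripper's body presses on something with over 40 N, if the wrist force passes 120 N, or if a joint passes its speed limit or range.

ROBOT

A 6-joint arm with a two-finger parallel gripper is mounted at the origin on the work surface. World frame = base frame: x ahead of the robot, y to its left, z up, the work surface at z = 0. Lengths are in m, angles in degrees, forces in N, time in s.
With the tool pointing down it reaches from about 0.4 to 0.825 m from the base axis. Payload 7 kg.
Tool frame: the origin (TCP) lies at the very end of the fingers, on their centre line; the grasp point (between the pads) lies r.pinch_z behind it (r.pinch_z is the distance from the TCP to the grasp point, in m); z points along the fingers, y is the direction in which the jaws open and shut (so a half turn about z gives the same grasp; the last joint's range is limited). The gripper opens to 88 mm and grips with 3 to 60 N. Pads are 19 mm wide; open, the fingers measure 130 mm over their backs; the gripper's body (78 mm by 193 mm) begins 47 mm behind the grasp point.
Start: joints at [16.507, 20.546, 0.682, 0, -70.136, -16.507], TCP at [0.675, -0, 0.227] pointing down, gripper open.
Joint ranges: [-176.03, 176.03], [-82.01, 121.73], [-58.28, 71.71], [-173.87, 95.51], [-174.79, -0.11], [-173.66, 173.66]. Speed limits (degrees/s): [136.94, 136.94, 172.46, 180, 180, 180].

INTERFACE

Orientations are given as [roll, pitch, yaw] about the fixed x, y, z axes, in that order (R = Rz(yaw) Ry(pitch) Rx(roll)).
In Python, from plant import r gives the robot as it stands. The module is installed in compiled form; this text tells all that it offers.
- The arm moves only by the tool servo_tool, never from a script. Its argument "steps" is a list of rows, each a list of 5 numbers: the finger opening in cm, from 0 to 8.76, then the shift along the tool's x, y, z in cm, then the turn about the tool's z in degrees. In form: [[fingers, x, y, z, spin], ...]. A call has 1 to 8 rows; each row shifts and turns the commanded pose from where the row before left it, along the tool's axes as they then stand; what a row does not reach is not made up. A row lasts 1/8 s, in which the tool goes at most 62.5 mm and 10.7 degrees, less where a joint would pass 70% of its speed; a pose out of reach is approached as far as the arm can. A call with a gripper value outside its range is refused whole. The fingers move at their own pace and stop on an object; "squeeze" is the grip in N (left out, the last holds). Time passes only in rows, so rows that do not move let the fingers close. It gives the time, the measured TCP pose, the force and the opening at its end, in the units of the state.
- r.get_state(): the state, without advancing time (a new reading comes with each control period).
- r.capture(name): name is "scene" or "side" or "wrist"; returns the picture (420x560x3 uint8, red, green, blue); there is no depth.
- r.calibration(name): a dict with "K" (3x3 intrinsics, pixels), "rvec" (rotation vector, rad) and "tvec" (3), from world to camera coordinates, as OpenCV has them; the wrist camera has in their place "tool_from_camera" (4x4, takes a point from camera to tool coordinates, whose origin is the TCP and whose axes are the flange's). Camera axes: x right, y down, z forward; pixel columns grow to the right and rows downward; lengths in m; the calibration is good to about 2 mm. A picture is of the moment at which its call begins: read the wrist's pose just before it. calibration takes no time and is no camera call.
- r.close_job(): hands the job in, once; it reports no verdict.
The state is a dict: "time_s": time; "joints": joint angles; "qd": joint speeds; "joint_torque": joint torques, N m; "tcp_pos": TCP position; "eef_rot": TCP orientation; "contact_force": force on the tool from outside, world axes, zero at the start; "moment": the same for the moment, N m; "gripper_width": finger opening in m.
Only numpy, scipy, OpenCV 4.12 (cv2) and the standard library are available. Lean on these libraries where they do the work, as an engineer would, in place of code of your own. Each camera call takes 0.05 s, during which the arm holds its last target.

## Working session

There is one attempt and no reset: what is moved stays moved. The work goes in short steps, Python scripts to look and compute and a tool call to move; the robot and the scene stay as the last step left them, time stands still between calls to the robot, and variables do not carry over. Pictures are saved under pics/ and viewed, and the job is handed in when it is done.

Besides the shell and the picture viewer there is one more tool, called as name(argument=value, ...) on one line, values as JSON. servo_tool: Moves the arm, as the interface text tells. Its arguments: {"type":"object","properties":{"steps":{"type":"array","items":{"type":"array","items":{"type":"number"}}},"squeeze":{"type":"number"}},"required":["steps"]}

```bash
mkdir -p pics
python3 - <<'E'
from plant import r
import cv2
s=r.get_state();print(s, r.pinch_z)
for n in ("scene","side","wrist"):
    im=r.capture(n);cv2.imwrite(f"pics/{n}0.png",im[:,:,::-1]);print(n,r.calibration(n))
E
```

```text
{'time_s': 0.0, 'joints': array([ 1.65039155e+01,  2.05904812e+01,  6.33720396e-01, -1.90684450e-02,
       -7.01339314e+01, -1.65092113e+01]), 'qd': array([ 0.10388209, -0.06435021,  0.12659773, -0.07455293,  0.06789556,
        0.0510966 ]), 'joint_torque': array([-8.00930356e-04, -5.82726967e+01,  2.93058443e+01,  6.99745238e+00,
        6.93249181e-03, -2.06530804e-04]), 'tcp_pos': array([ 6.74523874e-01, -6.50123060e-05,  2.25636337e-01]), 'eef_rot': array([ 1.79907952e+02, -8.58775630e-03, -9.00117830e+01]), 'contact_force': array([ 0.15737263,  0.3070652 , -0.46624375]), 'moment': array([-0.02793237, -0.01487582,  0.01665259]), 'gripper_width': 0.08775488837784921} 0.0188
scene {'K': array([[528.11105926,   0.        , 268.38612121],
       [  0.        , 528.11105926, 206.10591172],
       [  0.        ,   0.        ,   1.        ]]), 'rvec': array([ 1.85021009,  1.93869064, -0.57785661]), 'tvec': array([ 0.02560336, -0.3951912 ,  1.94522985])}
side {'K': array([[407.37538942,   0.        , 280.47039631],
       [  0.        , 407.37538942, 213.00046961],
       [  0.        ,   0.        ,   1.        ]]), 'rvec': array([ 2.08739996, -0.67137845,  0.36258776]), 'tvec': array([-0.44937422,  0.29494854,  0.80281646])}
wrist {'K': array([[347.47751155,   0.        , 279.86542256],
       [  0.        , 347.47751155, 211.61231395],
       [  0.        ,   0.        ,   1.        ]]), 'tool_from_camera': array([[ 5.48896321e-04, -9.52947597e-01, -3.03134585e-01,
         8.16954725e-02],
       [ 9.99999635e-01,  3.24699601e-04,  7.89993712e-04,
         9.52399113e-04],
       [-6.54394930e-04, -3.03134908e-01,  9.52947427e-01,
        -1.58113970e-01],
       [ 0.00000000e+00,  0.00000000e+00,  0.00000000e+00,
         1.00000000e+00]])}
```

View pics/scene0.png

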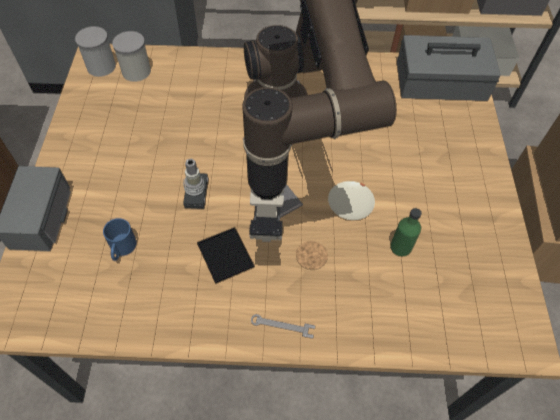

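View pics/side0.png

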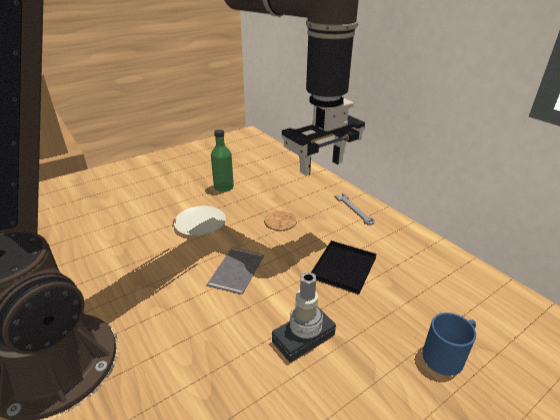

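View pics/wrist0.png

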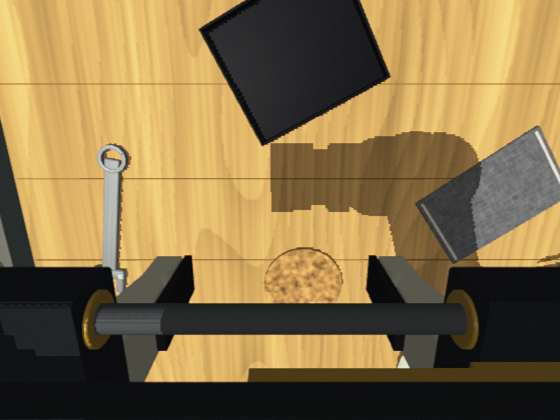

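The scene view shows the stack at about (196,185), saucer (352,201), coaster (312,255), tray (225,254), mug (120,237) and bottle (405,235). The side view shows the stack at (305,320) and the mat at (236,270), unobstructed. Next I'll zoom in and set up the helpers.

```bash
cat > h.py <<'E'
import numpy as np, cv2
from scipy.spatial.transform import Rotation as R
from plant import r
def cam(n,s=None):
    c=r.calibration(n)
    if 'rvec' in c:
        M=cv2.Rodrigues(c['rvec'])[0]; return c['K'],M.T,-M.T@c['tvec']
    T=c['tool_from_camera']; s=s or r.get_state()
    W=R.from_euler('xyz',s['eef_rot'],degrees=True).as_matrix()
    return c['K'],W@T[:3,:3],W@T[:3,3]+s['tcp_pos']
def onz(cm,uv,z):
    K,A,o=cm; uv=np.atleast_2d(uv).astype(float)
    d=(A@np.linalg.inv(K)@np.c_[uv,np.ones(len(uv))].T).T
    return o+d*((z-o[2])/d[:,2])[:,None]
def proj(cm,P):
    K,A,o=cm; q=(K@A.T@(np.atleast_2d(P)-o).T).T; return q[:,:2]/q[:,2:]
def tri(c1,u1,c2,u2):
    o=[];D=[]
    for (K,A,oo),u in((c1,u1),(c2,u2)):
        d=A@np.linalg.inv(K)@np.array([*u,1.]);d/=np.linalg.norm(d);o.append(oo);D.append(np.eye(3)-np.outer(d,d))
    p=np.linalg.solve(D[0]+D[1],D[0]@o[0]+D[1]@o[1]);return p,[np.linalg.norm(D[i]@(p-o[i])) for i in(0,1)]
def big(mask):
    cs=cv2.findContours(mask.astype(np.uint8),cv2.RETR_EXTERNAL,cv2.CHAIN_APPROX_NONE)[0]
    return max(cs,key=cv2.contourArea)[:,0,:]
E
python3 - <<'E'
from h import *
sc=cv2.imread('pics/scene0.png');sd=cv2.imread('pics/side0.png')
cv2.imwrite('pics/z1.png',np.hstack([cv2.resize(sc[145:225,150:240],None,fx=5,fy=5,interpolation=2)[:400,:400],cv2.resize(sd[265:365,260:345],None,fx=4,fy=4,interpolation=2)]))
for n,pts in(('scene',[(196,185),(352,201),(312,255),(225,254),(120,237),(405,245)]),('side',[(305,340),(200,222),(281,220),(345,265),(236,270),(448,360),(222,185)])):
    print(n,np.round(onz(cam(n),pts,0),3).tolist(),cam(n)[2])
E
```

```text
scene [[0.402, -0.245, 0.0], [0.441, 0.264, 0.0], [0.643, 0.135, 0.0], [0.652, -0.126, 0.0], [0.609, -0.454, 0.0], [0.595, 0.418, 0.0]] [1.39846944 0.03573082 1.4084592 ]
side [[0.439, -0.247, 0.0], [0.452, 0.263, 0.0], [0.653, 0.133, 0.0], [0.669, -0.124, 0.0], [0.432, 0.022, 0.0], [0.641, -0.451, 0.0], [0.61, 0.414, 0.0]] [ 0.07001914 -0.66338747  0.69889948]
```

View pics/z1.png

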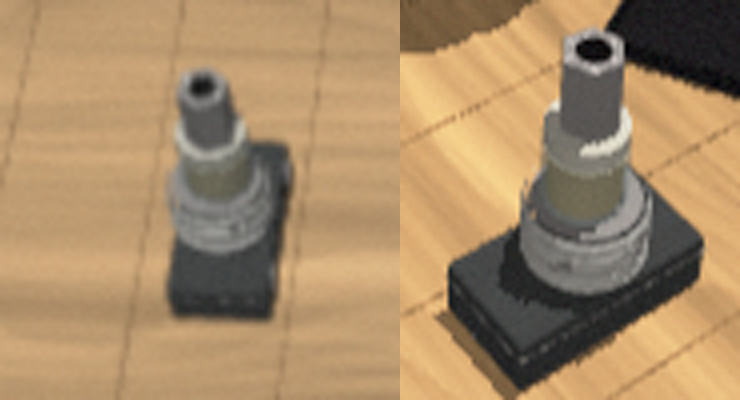

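Run:
```python
from h import *
sc=cv2.imread('pics/scene0.png');sd=cv2.imread('pics/side0.png');wr=cv2.imread('pics/wrist0.png')
s=r.get_state()
C={'scene':cam('scene'),'side':cam('side'),'wrist':cam('wrist',s)}
I={'scene':sc,'side':sd,'wrist':wr}
print('nut top',tri(C['side'],(308.5,277),C['scene'],(190.6,162.4)),onz(C['side'],(308.5,277),.171),onz(C['scene'],(190.6,162.4),.171))
def roi(n,x0,x1,y0,y1,f):
    im=I[n];h=cv2.cvtColor(im,cv2.COLOR_BGR2HSV).astype(int);m=f(h[...,0],h[...,1],h[...,2])
    k=np.zeros(m.shape,bool);k[y0:y1,x0:x1]=1;m=(m&k).astype(np.uint8)
    m=cv2.morphologyEx(m,cv2.MORPH_OPEN,np.ones((3,3)));return big(m)
def circ(n,c,z):
    P=onz(C[n],c,z)[:,:2].astype(np.float32);print(n,'ell',cv2.fitEllipse(P),'npx',len(c))
white=lambda h,s,v:(s<70)&(v>130)
for n,b in(('scene',(325,380,178,225)),('side',(165,232,200,242))):
    circ(n,roi(n,*b,white),.012)
cork=lambda h,s,v:(h<15)
for n,b in(('scene',(290,335,235,275)),('side',(260,302,206,236))):
    im=I[n];print(cv2.cvtColor(im,cv2.COLOR_BGR2HSV)[b[2]+3,b[0]+3],cv2.cvtColor(im,cv2.COLOR_BGR2HSV)[(b[2]+b[3])//2,(b[0]+b[1])//2])
dark=lambda h,s,v:(v<60)
def rect(n,c,z):
    P=onz(C[n],c,z)[:,:2].astype(np.float32);print(n,'rect',cv2.minAreaRect(P),np.round(cv2.boxPoints(cv2.minAreaRect(P)),3).tolist())
for n,b in(('scene',(190,260,222,285)),('side',(305,385,235,300))): rect(n,roi(n,*b,dark),.016)
grey=lambda h,s,v:(s<70)&(v>50)
rect('side',roi('side',200,270,245,300,grey),.004)
for n in I: cv2.imwrite(f'pics/c_{n}.png',np.hstack([I[n]]))
z=np.hstack([cv2.resize(sd[195:245,160:305],None,fx=4,fy=4),]);cv2.imwrite('pics/z2.png',z)
```

```text
nut top (array([ 0.44333791, -0.23816706,  0.17062495]), [np.float64(0.0022078825519647083), np.float64(0.0022078825519646454)]) [[ 0.44389564 -0.24066881  0.171     ]] [[ 0.44198902 -0.23644507  0.171     ]]
scene ell ((0.4437216818332672, 0.26992008090019226), (0.12444237619638443, 0.14824700355529785), 91.30592346191406) npx 135
side ell ((0.44866663217544556, 0.27227988839149475), (0.11842437088489532, 0.15204358100891113), 93.23876190185547) npx 119
[ 16 104 193] [ 15 109 173]
[ 16 123 212] [ 15 123 190]
scene rect ((0.661351203918457, -0.1245211660861969), (0.14711040258407593, 0.12226296216249466), 27.616100311279297) [[0.5680000185966492, -0.10400000214576721], [0.625, -0.21299999952316284], [0.7549999952316284, -0.14499999582767487], [0.6980000138282776, -0.035999998450279236]]
side rect ((0.6527379751205444, -0.13358131051063538), (0.15752823650836945, 0.12741883099079132), 28.161439895629883) [[0.5529999732971191, -0.11500000208616257], [0.6129999756813049, -0.22699999809265137], [0.7519999742507935, -0.15299999713897705], [0.6919999718666077, -0.03999999910593033]]
side rect ((0.4323006570339203, 0.021354228258132935), (0.1509658694267273, 0.09399080276489258), 35.78495407104492) [[0.3440000116825104, 0.014999999664723873], [0.39899998903274536, -0.061000000685453415], [0.5210000276565552, 0.027000000700354576], [0.4659999907016754, 0.10400000214576721]]
```

View pics/z2.png

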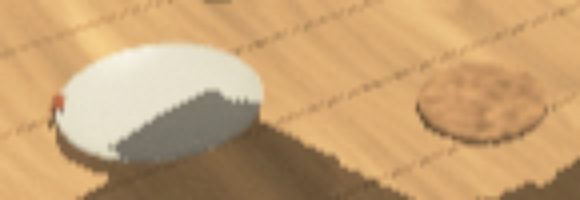

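servo_tool(steps=[[8.76,2.8,3.8,-1.5,0],[8.76,2.8,3.8,-1.5,0],[8.76,2.8,3.8,-1.5,0],[8.76,2.8,3.8,-1.5,0],[8.76,2.8,3.8,-1.5,0],[8.76,2.8,3.8,-1.5,0],[8.76,0,0,0,0],[8.76,0,0,0,0]])

```text
time_s: 1.15
tcp_pos: [0.447, -0.168, 0.3165]
eef_rot: [-180.0, 0.0, -90.0]
contact_force: [0.2, -0.1, -1.0]
gripper_width: 0.0876
```

Run:
```python
from h import *
s=r.get_state();print(s['tcp_pos'],s['eef_rot'],s['time_s'])
for n in ("wrist","scene"):
    im=r.capture(n);cv2.imwrite(f"pics/{n}1.png",im[:,:,::-1])
print(proj(cam('wrist',s),[.443,-.239,.171]))
```

```text
[ 0.44698233 -0.16797754  0.31650091] [-1.79975692e+02  1.82003280e-02 -9.00325362e+01] 1.15
[[283.24740186 114.32362868]]
```

View pics/wrist1.png

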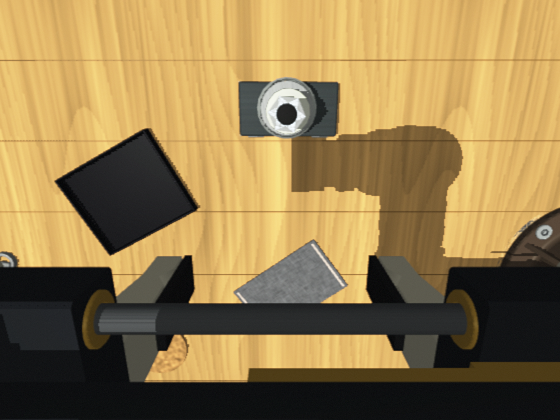

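View pics/scene1.png

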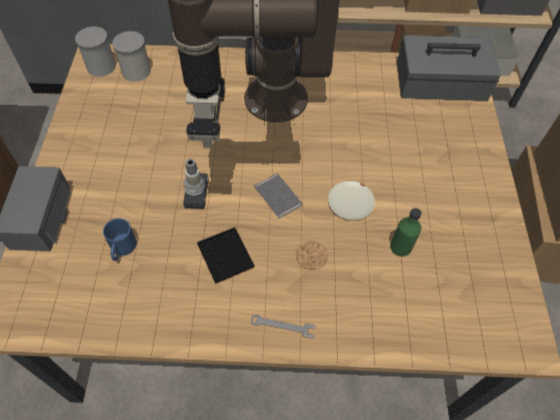

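The wrist view shows the stack head-on: tin corners around (239-339, 81-136), nut bore at (287,114). The tray and mat are visible too. Next is the nut's hexagon.

Run:
```python
from h import *
wr=cv2.imread('pics/wrist1.png');sc=cv2.imread('pics/scene1.png')
s=r.get_state();C=cam('wrist',s);Cs=cam('scene')
cv2.imwrite('pics/z3.png',cv2.resize(wr[70:145,230:345],None,fx=7,fy=7,interpolation=cv2.INTER_NEAREST)[:, :800])
g=cv2.cvtColor(wr,cv2.COLOR_BGR2HSV).astype(int)
b=g[...,2]<60;k=np.zeros(b.shape,bool);k[98:130,272:302]=1
m=(b&k).astype(np.uint8);c=big(m);M=cv2.moments(c);u=(M['m10']/M['m00'],M['m01']/M['m00']);print('bore',u,onz(C,u,.171))
# tin
m=(g[...,1]<90)&(g[...,2]<110);k[:]=0;k[70:140,225:350]=1
c=big(cv2.morphologyEx((m&k).astype(np.uint8),cv2.MORPH_OPEN,np.ones((3,3))));P=onz(C,c,.036)[:,:2].astype(np.float32);print('tin',cv2.minAreaRect(P))
m=(g[...,2]<60);k[:]=0;k[120:260,45:205]=1
c=big((m&k).astype(np.uint8));P=onz(C,c,.016)[:,:2].astype(np.float32);print('tray',cv2.minAreaRect(P))
h=cv2.cvtColor(sc,cv2.COLOR_BGR2HSV).astype(int)
m=(h[...,1]<70)&(h[...,2]>70);k[:]=0;k[168:222,245:310]=1
c=big(cv2.morphologyEx((m&k).astype(np.uint8),cv2.MORPH_OPEN,np.ones((3,3))));P=onz(Cs,c,.004)[:,:2].astype(np.float32);print('mat scene',cv2.minAreaRect(P))
```

```text
bore (286.2847721822542, 113.9136690647482) [[ 0.44068742 -0.23898882  0.171     ]]
tin ((0.39782780408859253, -0.23889203369617462), (0.0639837458729744, 0.04140351340174675), 89.75482940673828)
tray ((0.6532080769538879, -0.127602219581604), (0.14939211308956146, 0.12362826615571976), 28.051837921142578)
mat scene ((0.4308931231498718, 0.024649791419506073), (0.149586021900177, 0.09370952844619751), 35.80211639404297)
```

View pics/z3.png

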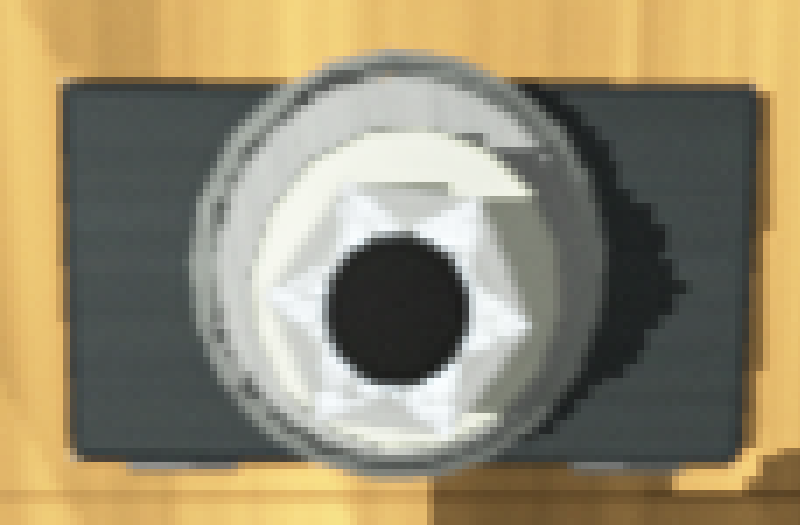

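Run:
```python
from h import *
s=r.get_state();C=cam('wrist',s);print(s['joints'])
p=np.array([(527,322),(440,435),(320,415),(272,297),(342,185),(475,200)])/7+[230,70]-.5
P=onz(C,p,.171)[:,:2];print(P,P.mean(0))
d=P-P.mean(0);print(np.linalg.norm(d,axis=1),np.degrees(np.arctan2(d[:,1],d[:,0]))%60)
q=np.array([(63,85),(760,85),(745,462),(72,462)])/7+[230,70]-.5
# lower edge pts: top-face
Q=onz(C,q,.036)[:,:2];print(Q,Q.mean(0))
```

```text
[ 3.12444855e+00 -1.26335488e+00 -1.45159020e+01 -1.27152463e-02
 -7.68103937e+01 -3.09586436e+00]
[[ 0.42511635 -0.23771813]
 [ 0.43541331 -0.22443214]
 [ 0.45002323 -0.22679588]
 [ 0.45573046 -0.24057799]
 [ 0.44734164 -0.25331647]
 [ 0.4315921  -0.25164701]] [ 0.44086951 -0.23908127]
[0.01581203 0.01563225 0.01532062 0.01493613 0.01563744 0.01561948] [55.05444298 50.42832204 53.31059535 54.24883935 54.44922625 53.56115158]
[[ 0.49476135 -0.27107677]
 [ 0.37704988 -0.27120446]
 [ 0.37646417 -0.2087313 ]
 [ 0.49536388 -0.20863221]] [ 0.43590982 -0.23991118]
```

servo_tool(steps=[[8.76,2.4,0.2,0,0],[8.76,2.4,0.2,0,0],[8.76,2.3,0.2,0,0],[8.76,0,0,2,-8],[8.76,0,0,2,-8],[8.76,0,0,2,-8],[8.76,0,0,2,0],[8.76,0,0,0,0]])

```text
time_s: 2.25
tcp_pos: [0.4405, -0.2383, 0.2345]
eef_rot: [179.8, 0.2, -66.0]
contact_force: [-0.2, 0.1, -0.5]
gripper_width: 0.0881
```

Run:
```python
from h import *
s=r.get_state();print(s['tcp_pos'],s['eef_rot'],s['time_s'])
for n in ("scene","side"):
    im=r.capture(n);cv2.imwrite(f"pics/{n}2.png",im[:,:,::-1])
a=cv2.imread('pics/scene2.png');b=cv2.imread('pics/side2.png')
cv2.imwrite('pics/z4.png',np.hstack([cv2.resize(a[120:220,140:240],None,fx=4,fy=4),cv2.resize(b[200:300,260:360],None,fx=4,fy=4)]))
```

```text
[ 0.4405158  -0.23833967  0.2344513 ] [ 1.79781462e+02  1.50233816e-01 -6.59668335e+01] 2.25
```

View pics/z4.png

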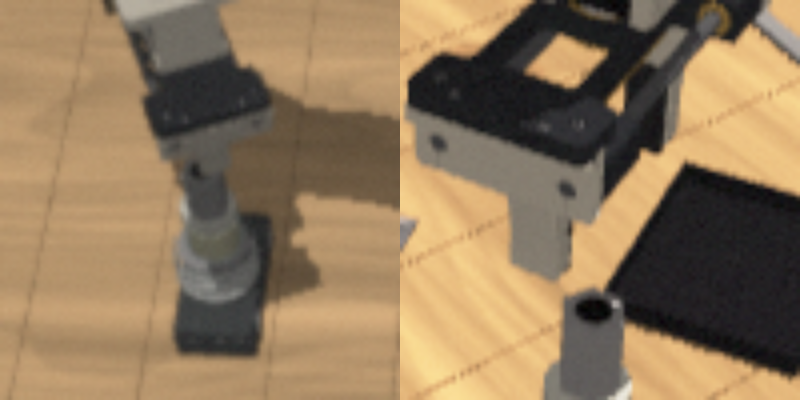

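servo_tool(steps=[[8.76,0,0,3,0],[8.0,0,0,3,0],[7,0,0,2,0],[6,0,0,1.3,0],[5,0,0,0,0],[4,0,0,0,0],[3.4,0,0,0,0],[3.1,0,0,0,0]], squeeze=8)

```text
time_s: 3.35
tcp_pos: [0.4413, -0.2391, 0.1441]
eef_rot: [-180.0, -0.0, -66.0]
contact_force: [-0.7, 0.2, -0.8]
gripper_width: 0.0325
```

servo_tool(steps=[[2.9,0,0,0,0],[2.7,0,0,0,0],[2.4,0,0,0,0],[2.2,0,0,0,0]], squeeze=15)

```text
time_s: 3.85
tcp_pos: [0.4411, -0.239, 0.1437]
eef_rot: [-180.0, -0.0, -66.0]
contact_force: [-0.7, 0.4, 1.3]
gripper_width: 0.0281
```

servo_tool(steps=[[2.0,0,0,0,0],[2.0,0,0,-0.1,0],[2.0,0,0,-0.2,0],[2.0,0,0,-0.5,0],[2.0,0,0,-0.5,0]], squeeze=25)

```text
time_s: 4.47
tcp_pos: [0.441, -0.239, 0.1569]
eef_rot: [180.0, 0.0, -66.0]
contact_force: [-0.2, -0.5, -1.4]
gripper_width: 0.0276
```

```bash
cat > look.py <<'E'
from h import *
import sys
def look(tag,*views):
    s=r.get_state();print(s['time_s'],s['tcp_pos'],s['eef_rot'],s['contact_force'],s['gripper_width'])
    for n in views: cv2.imwrite(f'pics/{n}{tag}.png',r.capture(n)[:,:,::-1])
    return s
if __name__=='__main__': look(*sys.argv[1:])
E
python3 look.py 3 side scene
python3 - <<'E'
import cv2,numpy as np
a=cv2.imread('pics/scene3.png');b=cv2.imread('pics/side3.png')
cv2.imwrite('pics/z5.png',np.hstack([cv2.resize(a[120:220,140:240],None,fx=4,fy=4),cv2.resize(b[250:350,260:360],None,fx=4,fy=4)]))
E
```

```text
4.475 [ 0.44096735 -0.23902987  0.15690358] [ 1.79994404e+02  8.97641192e-04 -6.59992359e+01] [-0.21057264 -0.52694264 -1.376607  ] 0.027625656789160943
```

View pics/z5.png

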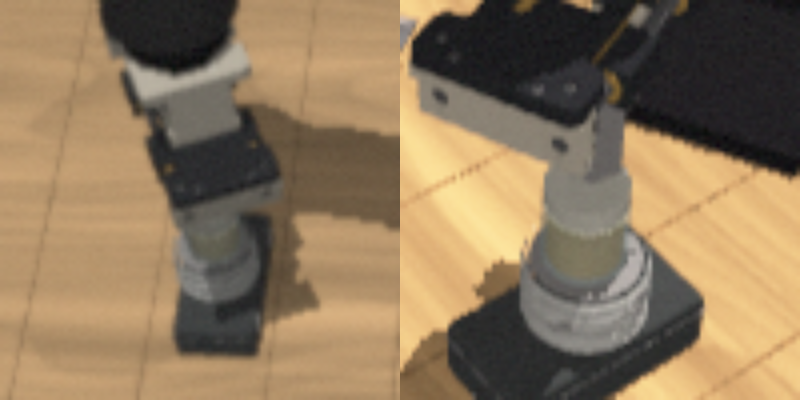

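servo_tool(steps=[[2.0,0,0,-2,0],[2.0,0,0,-3,0],[2.0,0,0,-3,8],[2.0,0,0,-3,8],[2.0,0,0,-3,8],[2.0,-2,-0.5,0,0],[2.0,-4,-0.5,0,0],[2.0,-4,-0.5,0,0]])

```text
time_s: 5.58
tcp_pos: [0.4558, -0.1381, 0.2965]
eef_rot: [-180.0, 0.0, -90.1]
contact_force: [-0.1, 0.4, -1.8]
gripper_width: 0.0279
```

servo_tool(steps=[[2.0,-4,-0.5,0,0],[2.0,-4,0,0,0],[2.0,-4,0,0,0],[2.0,-4,0,0,0],[2.0,-4,0,0,0],[2.0,-4,0,0,0],[2.0,-4,0,0,0],[2.0,-4,0,0,0]])

```text
time_s: 6.58
tcp_pos: [0.4607, 0.1823, 0.2967]
eef_rot: [-180.0, 0.0, -90.0]
contact_force: [0.3, 0.4, -1.3]
gripper_width: 0.0277
```

servo_tool(steps=[[2.0,-4,0,0,0],[2.0,-4,0,0,0],[2.0,-3,0,0,0],[2.0,-2,0,0,0],[2.0,0,0,0,0]])

```text
time_s: 7.2
tcp_pos: [0.4609, 0.3119, 0.2961]
eef_rot: [180.0, -0.0, -89.9]
contact_force: [-0.3, 0.1, -1.9]
gripper_width: 0.0276
```

```bash
python3 look.py 4 wrist scene
```

```text
7.2 [0.46092656 0.31187109 0.29608174] [ 1.79966802e+02 -4.08513465e-02 -8.99467529e+01] [-0.26564269  0.10785678 -1.85071555] 0.02755080625200682
```

View pics/wrist4.png

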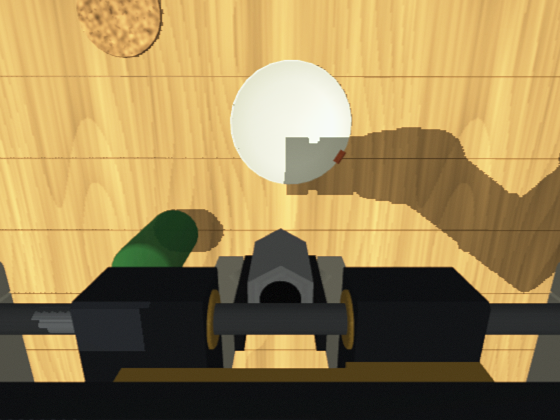

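View pics/scene4.png

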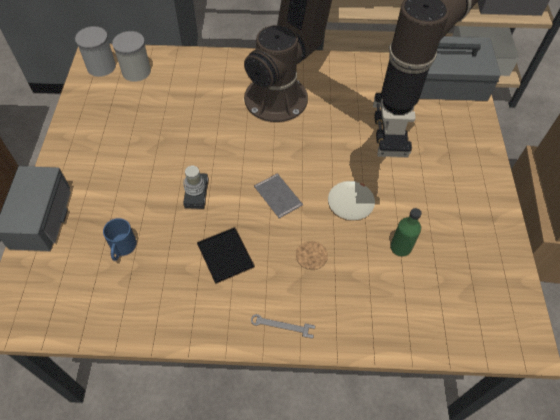

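The saucer is whole in the wrist view (centre about (291,122)), and the nut hangs upright in the jaws. I'll fit the circle.

Run:
```python
from h import *
im=cv2.imread('pics/wrist4.png');s=r.get_state();C=cam('wrist',s)
h=cv2.cvtColor(im,cv2.COLOR_BGR2HSV).astype(int);m=(h[...,1]<60)&(h[...,2]>90);m[:50]=0;m[195:]=0;m[:,:220]=0;m[:,360:]=0
c=big(m.astype(np.uint8));c=cv2.convexHull(c)[:,0]
for z in(.012,.014):
    P=onz(C,c,z)[:,:2].astype(np.float32);print(cv2.fitEllipse(P),cv2.minEnclosingCircle(P))
# side fit using hull
im=cv2.imread('pics/side0.png');h=cv2.cvtColor(im,cv2.COLOR_BGR2HSV).astype(int);m=(h[...,1]<70)&(h[...,2]>70);k=np.zeros(m.shape,bool);k[200:240,165:232]=1
c=cv2.convexHull(big((m&k).astype(np.uint8)))[:,0];P=onz(cam('side'),c,.014)[:,:2].astype(np.float32);print(cv2.fitEllipse(P))
for n,z in(('scene4',.014),):
    im=cv2.imread(f'pics/{n}.png');h=cv2.cvtColor(im,cv2.COLOR_BGR2HSV).astype(int);m=(h[...,1]<70)&(h[...,2]>90);k[:]=0;k[175:225,320:385]=1
    c=cv2.convexHull(big((m&k).astype(np.uint8)))[:,0];P=onz(cam('scene'),c,.014)[:,:2].astype(np.float32);print(cv2.fitEllipse(P))
```

```text
((0.4465908408164978, 0.2566206157207489), (0.14889296889305115, 0.14969351887702942), 116.6689224243164) ((0.4464260935783386, 0.2565915584564209), 0.07521563768386841)
((0.44665154814720154, 0.25649553537368774), (0.14822013676166534, 0.14901705086231232), 116.66915893554688) ((0.4464876651763916, 0.2564665675163269), 0.0748760774731636)
((0.44912680983543396, 0.2567181885242462), (0.14655500650405884, 0.14985567331314087), 134.5943145751953)
((0.446014940738678, 0.25818485021591187), (0.1485040932893753, 0.15170085430145264), 75.01052856445312)
```

servo_tool(steps=[[2.0,2.8,0.7,2,0],[2.0,2.7,0.7,3,0],[2.0,0,0,4,0],[2.0,0,0,4,0],[2.0,0,0,4,0],[2.0,0,0,3,0],[2.0,0,0,2,0],[2.0,0,0,0,0]])

```text
time_s: 8.3
tcp_pos: [0.4465, 0.2544, 0.0757]
eef_rot: [179.9, -0.1, -90.1]
contact_force: [-0.3, 0.9, -0.7]
gripper_width: 0.0273
```

```bash
python3 look.py 5 side
```

```text
8.3 [0.44646086 0.25439598 0.07565047] [ 1.79896643e+02 -1.26948791e-01 -9.00616305e+01] [-0.34614777  0.86691925 -0.66530888] 0.027340325608446094
```

View pics/side5.png

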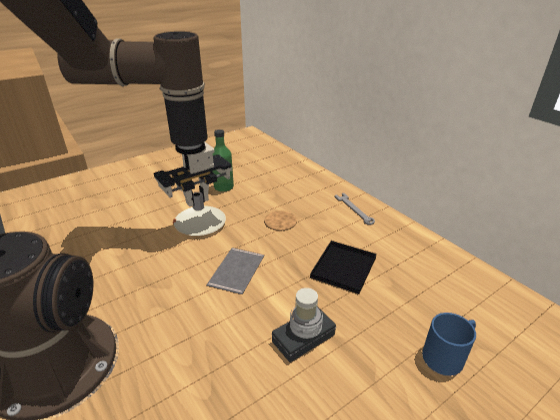

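The jaws are over the saucer, with the nut hanging above its middle. Now the last few centimetres down, slowly.

servo_tool(steps=[[2.0,-0.2,0,1.5,0],[2.0,0,0,1.5,0],[2.0,0,0,1,0],[2.0,0,0,0.5,0],[2.0,0,0,0.2,0],[2.0,0,0,0,0]])

```text
time_s: 9.1
tcp_pos: [0.4471, 0.2581, 0.0297]
eef_rot: [-180.0, 0.0, -90.0]
contact_force: [-0.9, 0.3, -1.2]
gripper_width: 0.0276
```

servo_tool(steps=[[2.0,0,0,0.2,0],[2.0,0,0,0.2,0],[2.0,0,0,0,0]])

```text
time_s: 9.48
tcp_pos: [0.4469, 0.2579, 0.0255]
eef_rot: [180.0, -0.0, -90.0]
contact_force: [-0.6, -0.6, -1.7]
gripper_width: 0.0279
```

servo_tool(steps=[[2.0,0,0,0.15,0],[2.0,0,0,0.1,0],[2.0,0,0,0,0]])

```text
time_s: 9.85
tcp_pos: [0.4469, 0.2579, 0.0229]
eef_rot: [180.0, -0.0, -90.0]
contact_force: [0.9, 1.1, -1.5]
gripper_width: 0.0278
```

servo_tool(steps=[[2.0,0,0,0.1,0],[2.0,0,0,0.1,0],[2.0,0,0,0,0]])

```text
time_s: 10.22
tcp_pos: [0.4471, 0.258, 0.0226]
eef_rot: [-180.0, 0.0, -90.0]
contact_force: [-6.3, -2.6, 17.9]
gripper_width: 0.0279
```

servo_tool(steps=[[2.0,0,0,-0.15,0],[2.6,0,0,0,0],[3.0,0,0,0,0],[3.8,0,0,0,0],[5,0,0,0,0],[6,0,0,-0.5,0],[6.5,0,0,-2,0],[6.5,0,0,-3,0]], squeeze=8)

```text
time_s: 11.22
tcp_pos: [0.4465, 0.2575, 0.0777]
eef_rot: [179.9, -0.1, -90.0]
contact_force: [0.6, 0.0, 0.0]
gripper_width: 0.0644
```

servo_tool(steps=[[6.5,0,0,-4,0],[7.5,0,0,-4,0],[8.76,-2,0,-4,0],[8.76,-3,0,-4,0],[8.76,0,0,0,0]])

```text
time_s: 11.85
tcp_pos: [0.4483, 0.3106, 0.2413]
eef_rot: [-179.7, 0.3, -89.9]
contact_force: [-0.5, -0.6, -1.0]
gripper_width: 0.0873
```

```bash
python3 look.py 6 wrist side
```

```text
11.85 [0.44828375 0.31063042 0.24129752] [-179.73864522    0.28095414  -89.90689425] [-0.51193208 -0.58029557 -1.02014646] 0.08726504021759979
```

View pics/wrist6.png

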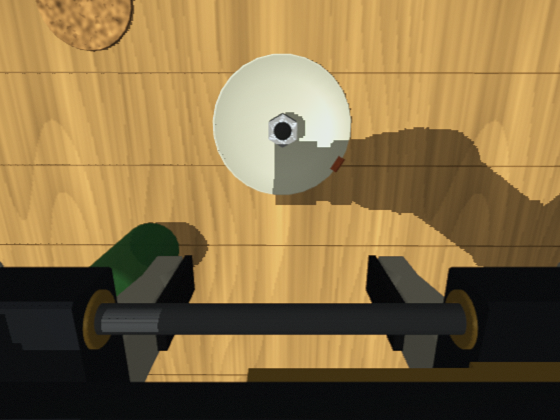

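View pics/side6.png

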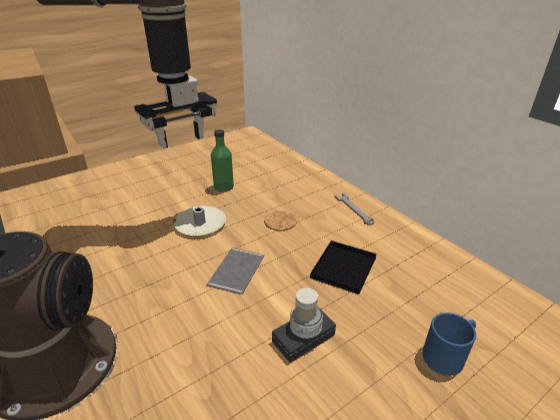

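The nut stands upright in the middle of the saucer: bore at (283,130), saucer centre about (282,124). Now I'll view the coaster on the way back.

servo_tool(steps=[[8.76,2.2,-3.6,-1.2,0],[8.76,2.2,-3.6,-1.2,0],[8.76,2.2,-3.6,-1.2,0],[8.76,2.2,-3.6,-1.2,0],[8.76,2.2,-3.6,-1.2,0],[8.76,0,0,0,0],[8.76,0,0,0,0]])

```text
time_s: 12.82
tcp_pos: [0.6263, 0.1973, 0.296]
eef_rot: [179.9, -0.1, -90.1]
contact_force: [-0.0, 0.8, -0.4]
gripper_width: 0.0874
```

Run:
```python
from look import *
print('nut',onz(cam('side'),(199,210),.05))
s=look('7','wrist');C=cam('wrist',s);im=cv2.imread('pics/wrist7.png');print(proj(C,[.65,.134,.006]))
h=cv2.cvtColor(im,cv2.COLOR_BGR2HSV).astype(int)
u=proj(C,[.65,.134,.006])[0].astype(int);x,y=u
print(h[y-10:y+10:5,x-10:x+10:5].reshape(-1,3).tolist(),h[y,x-70],h[y,x+70])
```

```text
nut [[0.44924826 0.25157109 0.05      ]]
12.825 [0.6263082  0.19726212 0.29603358] [ 1.79865291e+02 -5.46836216e-02 -9.00649211e+01] [-0.02561556  0.84672423 -0.43318712] 0.08741612701863895
[[259.22722428 116.8561272 ]]
[[16, 148, 178], [17, 149, 178], [17, 149, 194], [16, 149, 163], [17, 147, 192], [17, 151, 155], [17, 149, 183], [17, 150, 189], [17, 149, 185], [17, 150, 167], [17, 148, 152], [17, 148, 201], [17, 148, 184], [17, 149, 173], [17, 149, 182], [17, 145, 214]] [ 19 140 208] [ 19 140 209]
```

View pics/wrist7.png

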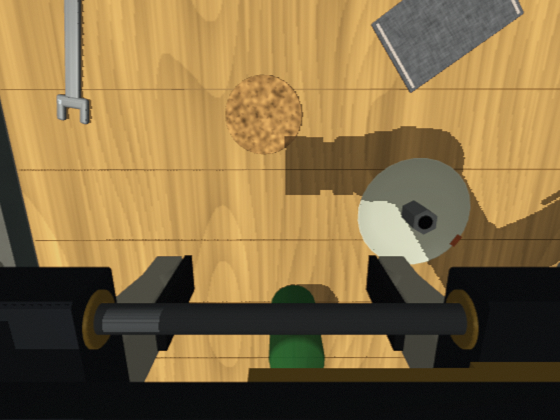

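Run:
```python
from h import *
s=r.get_state();C=cam('wrist',s)
im=cv2.imread('pics/wrist7.png');h=cv2.cvtColor(im,cv2.COLOR_BGR2HSV).astype(int)
for f in ((h[...,1]>=144),(h[...,0]<=17)):
    m=f.copy();k=np.zeros(m.shape,bool);k[60:170,210:318]=1;m&=k
    m=cv2.medianBlur(m.astype(np.uint8)*255,5);m=cv2.morphologyEx(m,cv2.MORPH_OPEN,np.ones((7,7)))
    c=cv2.convexHull(big(m))[:,0];print(cv2.minEnclosingCircle(c))
    P=onz(C,c,.006)[:,:2].astype(np.float32);print(cv2.fitEllipse(P))
g=cv2.cvtColor(im,cv2.COLOR_BGR2GRAY)[60:170,200:330]
print(cv2.HoughCircles(cv2.medianBlur(g,5),cv2.HOUGH_GRADIENT,1,50,param1=80,param2=12,minRadius=34,maxRadius=44))
print(onz(C,[(264,114.5)],.006), cv2.fitEllipse(np.float32([[0,1],[1,0],[0,-1],[-1,0],[.7,.7]]))[0])
u=(426,222);print('nut',onz(C,u,.05))
```

```text
((276.9382629394531, 125.93827056884766), 57.40224838256836)
((0.6321791410446167, 0.14457789063453674), (0.09752998501062393, 0.136399045586586), 47.31983947753906)
((264.5768127441406, 113.96839141845703), 40.11616897583008)
((0.6441993713378906, 0.13294079899787903), (0.09476617723703384, 0.09615394473075867), 42.5738525390625)
[[[ 61.5  57.5  35.7]
  [ 97.5 102.5  34.3]]]
[[0.64401029 0.13170421 0.006     ]] (1.1102230246251565e-16, 5.551115123125783e-17)
nut [[0.44390244 0.25803081 0.05      ]]
```

servo_tool(steps=[[8.76,3.6,1.8,0,0],[8.76,4.6,2.3,0,0],[8.76,4.6,2.3,0,0],[8.76,4.6,2.3,0,0],[8.76,4.6,2.3,0,0],[8.76,4.6,2.3,0,0],[8.76,4.6,2.3,0,0],[8.76,4.6,2.3,0,0]])

```text
time_s: 13.88
tcp_pos: [0.4463, -0.1605, 0.2976]
eef_rot: [-180.0, 0.0, -89.9]
contact_force: [0.4, -0.3, -0.1]
gripper_width: 0.0879
```

servo_tool(steps=[[8.76,0.7,0,0,0],[8.76,0,0,0,0],[8.76,0,0,0,0]])

```text
time_s: 14.25
tcp_pos: [0.4482, -0.1661, 0.2974]
eef_rot: [180.0, 0.0, -89.9]
contact_force: [-0.4, -0.3, 0.7]
gripper_width: 0.0876
```

Run:
```python
from look import *
s=look('8','wrist','side');im=cv2.imread('pics/wrist8.png');b=cv2.imread('pics/side8.png')
cv2.imwrite('pics/z8.png',np.hstack([cv2.resize(im[60:160,230:350],None,fx=4,fy=4,interpolation=0),cv2.resize(b[280:365,265:345],None,fx=4,fy=4)[:400] if 0 else cv2.resize(b[280:380,265:345],None,fx=4,fy=4)]))
```

```text
14.25 [ 0.44822129 -0.16606247  0.29736257] [ 1.79988717e+02  8.84842015e-03 -8.99289112e+01] [-0.41377459 -0.2949423   0.7485115 ] 0.08762179604456248
```

View pics/z8.png

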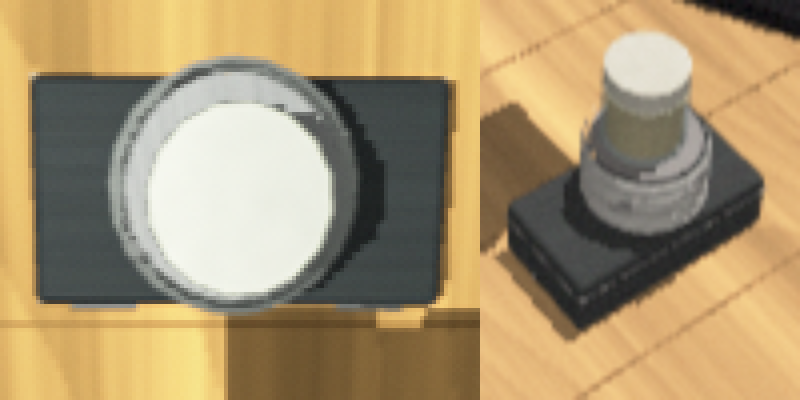

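Run:
```python
from h import *
s=r.get_state();C=cam('wrist',s)
im=cv2.imread('pics/wrist8.png');h=cv2.cvtColor(im,cv2.COLOR_BGR2HSV).astype(int)
m=(h[...,2]>225)&(h[...,1]<40);k=np.zeros(m.shape,bool);k[78:140,262:320]=1
c=big(cv2.morphologyEx((m&k).astype(np.uint8),cv2.MORPH_OPEN,np.ones((3,3))))
P=onz(C,c,.126)[:,:2].astype(np.float32);print('jar',cv2.fitEllipse(P))
c,rr=(np.array([233,184])/4+[230,60]-.5),0
print('can outer approx (z~.055)',onz(C,c,.06))
```

```text
jar ((0.43871989846229553, -0.24039149284362793), (0.04040614888072014, 0.04063655808568001), 27.48318099975586)
can outer approx (z~.055) [[ 0.43858926 -0.24316139  0.06      ]]
```

servo_tool(steps=[[8.76,2.5,0.3,0,0],[8.76,2.5,0.3,0,0],[8.76,2.4,0.3,0,0],[8.76,0,0,4,0],[8.76,0,0,4,0],[8.76,0,0,4,0],[8.76,0,0,3,0],[8.76,0,0,0,0]])

```text
time_s: 15.35
tcp_pos: [0.4378, -0.2401, 0.1455]
eef_rot: [179.7, 0.0, -89.9]
contact_force: [0.2, -1.0, -0.4]
gripper_width: 0.0879
```

servo_tool(steps=[[8.76,0,-0.05,2.5,0],[8,0,0,2,0],[7,0,0,1.2,0],[6,0,0,0,0],[5.4,0,0,0,0],[5.0,0,0,0,0],[4.8,0,0,0,0],[4.6,0,0,0,0]], squeeze=8)

```text
time_s: 16.35
tcp_pos: [0.4396, -0.2411, 0.0908]
eef_rot: [-180.0, -0.0, -90.0]
contact_force: [1.0, -0.2, -0.5]
gripper_width: 0.0467
```

servo_tool(steps=[[4.4,0,0,0,0],[4.2,0,0,0,0],[4.0,0,0,0,0],[3.8,0,0,0,0]], squeeze=12)

```text
time_s: 16.85
tcp_pos: [0.4395, -0.241, 0.0906]
eef_rot: [180.0, -0.0, -90.0]
contact_force: [-0.9, -0.1, 1.1]
gripper_width: 0.0435
```

servo_tool(steps=[[3.6,0,0,0,0],[3.6,0,0,-0.1,0],[3.6,0,0,-0.3,0],[3.6,0,0,-0.6,0],[3.6,0,0,-0.6,0],[3.6,0,0,0,0]], squeeze=22)

```text
time_s: 17.6
tcp_pos: [0.4399, -0.2411, 0.1073]
eef_rot: [-179.9, -0.0, -90.0]
contact_force: [-0.4, 0.7, -1.4]
gripper_width: 0.0433
```

```bash
python3 look.py 9 side
python3 - <<'E'
import cv2,numpy as np
b=cv2.imread('pics/side9.png')
cv2.imwrite('pics/z9.png',cv2.resize(b[230:350,240:380],None,fx=4,fy=4))
E
```

```text
17.6 [ 0.4399243  -0.24110624  0.10727928] [-1.79923505e+02 -1.27849481e-02 -8.99969987e+01] [-0.41643304  0.72025064 -1.37587319] 0.043321298789245344
```

View pics/z9.png

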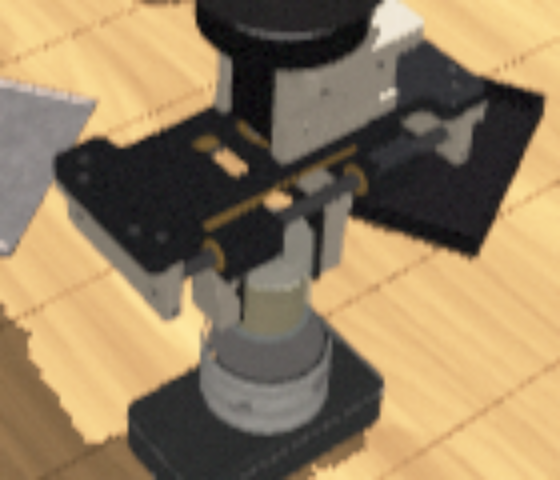

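servo_tool(steps=[[3.6,0,0,-2,0],[3.6,0,0,-4,0],[3.6,0,0,-4,0],[3.6,-1.5,-0.8,-2,0],[3.6,-3.5,-1.9,0,0],[3.6,-4.5,-2.5,0,0],[3.6,-4.5,-2.5,0,0],[3.6,-4.5,-2.5,0,0]])

```text
time_s: 18.65
tcp_pos: [0.5419, -0.0545, 0.2265]
eef_rot: [180.0, 0.0, -90.0]
contact_force: [1.1, -1.5, -0.2]
gripper_width: 0.0438
```

servo_tool(steps=[[3.6,-4.5,-2.5,0,0],[3.6,-4.5,-2.5,0,0],[3.6,-4.5,-2.5,0,0],[3.6,-3.5,-1.8,1,0],[3.6,-1.9,-0.9,2,0],[3.6,0,0,3,0],[3.6,0,0,3,0],[3.6,0,0,0,0]])

```text
time_s: 19.65
tcp_pos: [0.6412, 0.1318, 0.1332]
eef_rot: [179.7, -0.1, -90.0]
contact_force: [-0.1, -0.5, -1.0]
gripper_width: 0.0434
```

```bash
python3 look.py 10 side
```

```text
19.65 [0.64121837 0.13178877 0.13315688] [ 1.79657525e+02 -1.40159487e-01 -9.00427499e+01] [-0.13738151 -0.54250841 -1.01797976] 0.04336256458301385
```

View pics/side10.png

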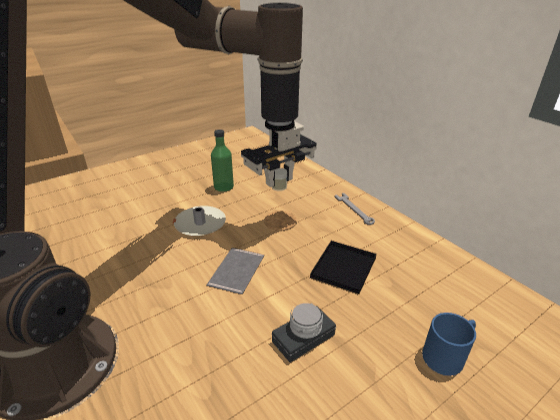

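The jar is upright in the jaws above the coaster, and the can and tin are undisturbed.

servo_tool(steps=[[3.6,-0.05,-0.1,3,0],[3.6,0,0,3,0],[3.6,0,0,2.5,0],[3.6,0,0,1.2,0],[3.6,0,0,0.4,0],[3.6,0,0,0,0],[3.6,0,0,0,0]])

```text
time_s: 20.58
tcp_pos: [0.6451, 0.1337, 0.0367]
eef_rot: [-179.9, 0.0, -90.0]
contact_force: [0.2, -0.0, -0.0]
gripper_width: 0.0436
```

servo_tool(steps=[[3.6,0,0.1,0.7,0],[3.6,0,0,0.5,0],[3.6,0,0,0.15,0],[3.6,0,0,0,0]])

```text
time_s: 21.08
tcp_pos: [0.6434, 0.1334, 0.0218]
eef_rot: [180.0, -0.0, -90.0]
contact_force: [-0.5, -0.3, -0.7]
gripper_width: 0.0434
```

servo_tool(steps=[[3.6,0,0,0.1,0],[3.6,0,0,0.1,0],[3.6,0,0,0,0]])

```text
time_s: 21.45
tcp_pos: [0.6436, 0.1335, 0.0206]
eef_rot: [-180.0, 0.0, -90.0]
contact_force: [-2.4, -0.0, 3.6]
gripper_width: 0.0437
```

Contact is light. Releasing.

servo_tool(steps=[[4.0,0,0,0,0],[4.4,0,0,0,0],[4.7,0,0,0,0],[5.5,0,0,0,0],[6.5,0,0,0,0],[7.5,0,0,-1,0],[8,0,0,-3,0],[8.76,0,0,-4,0]], squeeze=8)

```text
time_s: 22.45
tcp_pos: [0.643, 0.1332, 0.1006]
eef_rot: [179.9, -0.0, -90.0]
contact_force: [1.1, -0.5, 1.2]
gripper_width: 0.0843
```

servo_tool(steps=[[8.76,0,0,-4,0],[8.76,0,0,-4,0],[8.76,0,0,-4,0],[8.76,-2,1,-4,0],[8.76,-4,2,-2,0],[8.76,0,0,0,0],[8.76,0,0,0,0]])

```text
time_s: 23.32
tcp_pos: [0.6132, 0.1935, 0.2804]
eef_rot: [-180.0, 0.0, -90.0]
contact_force: [0.3, -0.1, -0.8]
gripper_width: 0.0875
```

Run:
```python
from look import *
s=look('11','wrist','side');C=cam('wrist',s);im=cv2.imread('pics/wrist11.png')
h=cv2.cvtColor(im,cv2.COLOR_BGR2HSV).astype(int);m=(h[...,2]>225)&(h[...,1]<40)
x,y=proj(C,[.644,.133,.056])[0].astype(int);print(x,y);k=np.zeros(m.shape,bool);k[y-35:y+35,x-35:x+35]=1
c=big((m&k).astype(np.uint8));print(cv2.fitEllipse(onz(C,c,.056)[:,:2].astype(np.float32)))
```

```text
23.325 [0.61315881 0.19350579 0.28035368] [-1.79993674e+02  1.23542779e-02 -8.99594602e+01] [ 0.31276268 -0.13589842 -0.75012834] 0.08750705604740233
249 121
((0.6442567706108093, 0.13400307297706604), (0.035156380385160446, 0.04093979671597481), 173.3008575439453)
```

View pics/wrist11.png

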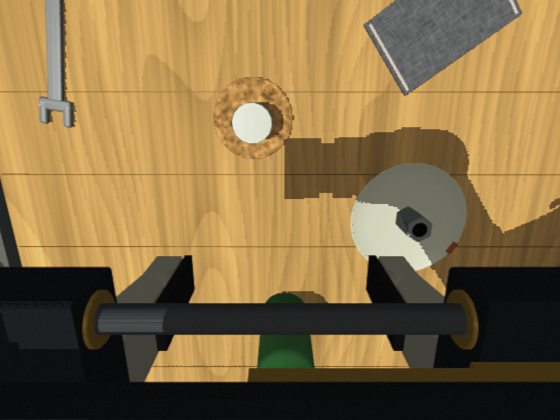

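View pics/side11.png

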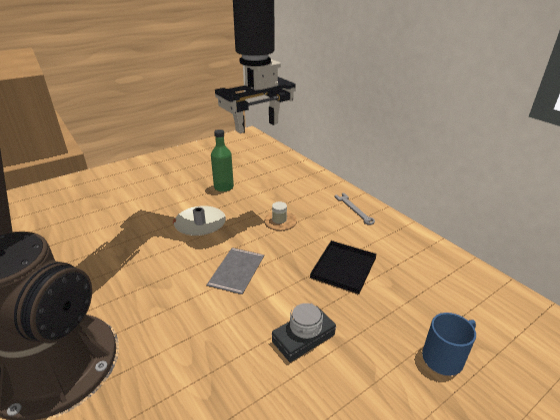

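The jar stands centred on the coaster (lid at (252,123); measured (0.644,0.134)). Back to the stack for the can.

servo_tool(steps=[[8.76,3.6,1.6,0,0],[8.76,4.6,2.1,0,0],[8.76,4.6,2.1,0,0],[8.76,4.6,2.1,0,0],[8.76,4.6,2.1,0,0],[8.76,4.6,2.1,0,0],[8.76,4.6,2.1,0,0],[8.76,4.6,2.1,0,0]])

```text
time_s: 24.42
tcp_pos: [0.4491, -0.1665, 0.2797]
eef_rot: [180.0, -0.0, -90.1]
contact_force: [0.2, -0.4, -0.6]
gripper_width: 0.0876
```

servo_tool(steps=[[8.76,0,0,0,0],[8.76,0,0,0,0]])

```text
time_s: 24.68
tcp_pos: [0.4502, -0.1651, 0.2798]
eef_rot: [180.0, 0.0, -90.1]
contact_force: [-0.2, 0.7, -0.5]
gripper_width: 0.0877
```

Run:
```python
from look import *
s=look('12','wrist','side');im=cv2.imread('pics/wrist12.png');b=cv2.imread('pics/side12.png')
cv2.imwrite('pics/z12.png',np.hstack([cv2.resize(im[60:160,230:350],None,fx=4,fy=4,interpolation=0),cv2.resize(b[280:380,265:345],None,fx=4,fy=4)]))
```

```text
24.675 [ 0.45021666 -0.16511356  0.27975687] [ 1.79967637e+02  3.96048140e-04 -9.01070771e+01] [-0.17472522  0.73800727 -0.49320534] 0.0877299584189611
```

View pics/z12.png

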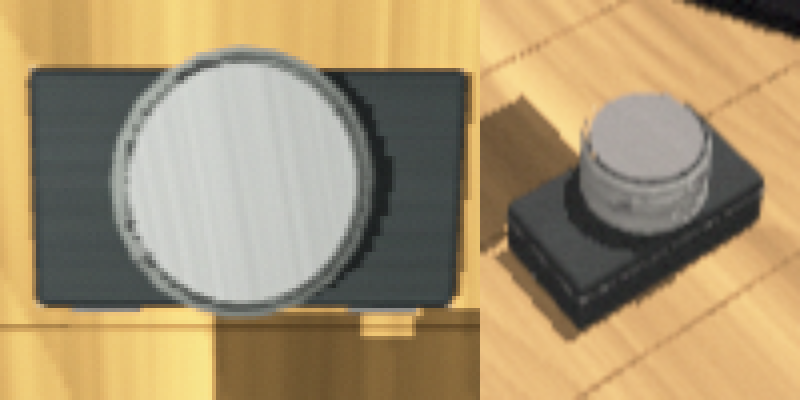

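Run:
```python
from h import *
s=r.get_state();C=cam('wrist',s)
im=cv2.imread('pics/wrist12.png');h=cv2.cvtColor(im,cv2.COLOR_BGR2HSV).astype(int)
m=(h[...,2]>185)&(h[...,1]<40);k=np.zeros(m.shape,bool);k[70:140,255:325]=1
c=big(cv2.morphologyEx((m&k).astype(np.uint8),cv2.MORPH_OPEN,np.ones((3,3))))
print('can',cv2.fitEllipse(onz(C,c,.076)[:,:2].astype(np.float32)))
m=(h[...,2]<110)&(h[...,1]<110);k[:]=0;k[70:140,232:350]=1
c=cv2.convexHull(big(cv2.morphologyEx((m&k).astype(np.uint8),cv2.MORPH_OPEN,np.ones((3,3)))))[:,0]
q=np.array([(30,70),(467,70),(455,306),(38,306)])/4+[230,60]-.5;Q=onz(C,q,.036)[:,:2];print(Q,Q.mean(0))
```

```text
can ((0.43946734070777893, -0.24136455357074738), (0.054965317249298096, 0.0554136261343956), 171.88360595703125)
[[ 0.49570138 -0.27064425]
 [ 0.37764338 -0.27074347]
 [ 0.37737679 -0.20816127]
 [ 0.49572325 -0.20808419]] [ 0.4366112  -0.23940829]
```

servo_tool(steps=[[8.76,2.6,0.4,0,0],[8.76,2.6,0.4,2,0],[8.76,2.4,0.3,3,0],[8.76,0,0,4,0],[8.76,0,0,4,0],[8.76,0,0,3,0],[8.76,0,0,1.5,0],[8.76,0,0,0,0]])

```text
time_s: 25.78
tcp_pos: [0.4395, -0.24, 0.1044]
eef_rot: [179.9, 0.0, -89.9]
contact_force: [0.6, -0.3, 0.3]
gripper_width: 0.088
```

servo_tool(steps=[[8.76,0,0,0,0]])

```text
time_s: 25.9
tcp_pos: [0.4405, -0.2405, 0.1062]
eef_rot: [-179.9, -0.0, -90.0]
contact_force: [-0.4, 0.7, 0.1]
gripper_width: 0.0878
```

servo_tool(steps=[[8.76,0.05,0.1,3,0],[8.76,0,0,2.5,0],[8.76,0,0,0.8,0],[8.2,0,0,0,0],[7.8,0,0,0,0],[7.4,0,0,0,0],[7.1,0,0,0,0],[6.9,0,0,0,0]], squeeze=5)

```text
time_s: 26.9
tcp_pos: [0.4386, -0.241, 0.0423]
eef_rot: [-180.0, -0.0, -90.0]
contact_force: [0.2, -0.6, -0.0]
gripper_width: 0.0695
```

servo_tool(steps=[[6.7,0,0,0,0],[6.5,0,0,0,0],[6.3,0,0,0,0],[6.0,0,0,0,0]], squeeze=8)

```text
time_s: 27.4
tcp_pos: [0.4386, -0.241, 0.0421]
eef_rot: [-180.0, -0.0, -90.0]
contact_force: [0.4, -0.3, 1.0]
gripper_width: 0.0644
```

servo_tool(steps=[[5.8,0,0,0,0],[5.8,0,0,-0.1,0],[5.8,0,0,-0.3,0],[5.8,0,0,-0.6,0],[5.8,0,0,-0.6,0],[5.8,0,0,0,0]], squeeze=12)

```text
time_s: 28.15
tcp_pos: [0.4389, -0.2411, 0.0588]
eef_rot: [-179.9, -0.0, -90.0]
contact_force: [-0.3, -0.3, -0.7]
gripper_width: 0.0643
```

```bash
python3 look.py 13 side
python3 - <<'E'
import cv2,numpy as np
b=cv2.imread('pics/side13.png')
cv2.imwrite('pics/z13.png',cv2.resize(b[240:360,240:380],None,fx=4,fy=4))
E
```

```text
28.15 [ 0.43894444 -0.24109154  0.0587807 ] [-1.79923625e+02 -1.22489801e-02 -8.99936803e+01] [-0.29397448 -0.25773473 -0.69165275] 0.06431136653749968
```

View pics/z13.png

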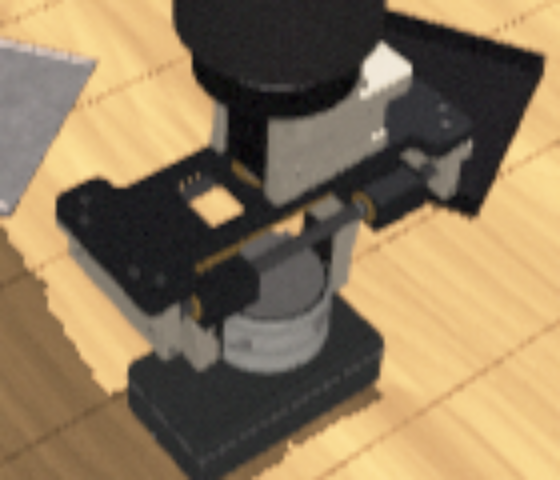

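servo_tool(steps=[[5.8,0,0,-2,0],[5.8,0,0,-4,0],[5.8,0,0,-4,0],[5.8,-1.5,-1.5,-4,0],[5.8,-3,-3,-4,0],[5.8,-4,-4,-2,0],[5.8,-4,-4,0,0],[5.8,-3,-4,0,0]])

```text
time_s: 29.2
tcp_pos: [0.6045, -0.0842, 0.2584]
eef_rot: [-180.0, 0.0, -90.0]
contact_force: [0.2, -0.6, -0.2]
gripper_width: 0.0648
```

servo_tool(steps=[[5.8,-2,-3.5,0,0],[5.8,0,0,0,0],[5.8,0,0,0,0]])

```text
time_s: 29.58
tcp_pos: [0.638, -0.066, 0.2573]
eef_rot: [179.9, -0.0, -90.0]
contact_force: [-0.8, -0.4, -0.0]
gripper_width: 0.0645
```

```bash
python3 look.py 14 wrist
```

```text
29.575 [ 0.63803335 -0.06598755  0.25734246] [ 1.79919529e+02 -6.64800391e-03 -8.99904728e+01] [-0.79984008 -0.40468281 -0.02882652] 0.06453884875768207
```

View pics/wrist14.png

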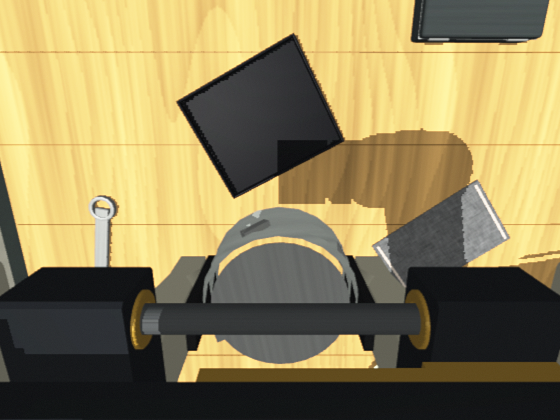

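Run:
```python
from h import *
s=r.get_state();C=cam('wrist',s)
im=cv2.imread('pics/wrist14.png');h=cv2.cvtColor(im,cv2.COLOR_BGR2HSV).astype(int)
m=(h[...,2]<70)&(h[...,1]<110);k=np.zeros(m.shape,bool);k[25:202,165:355]=1
c=big(cv2.morphologyEx((m&k).astype(np.uint8),cv2.MORPH_OPEN,np.ones((3,3))))
b=cv2.boxPoints(cv2.minAreaRect(c.astype(np.float32)));print(b)
for z in(.008,.016):
    P=onz(C,c,z)[:,:2].astype(np.float32);R_=cv2.minAreaRect(P);print(R_)
    h_=cv2.approxPolyDP(cv2.convexHull(c),8,True)[:,0];Q=onz(C,h_,z)[:,:2];print(h_.tolist(),Q.mean(0))
```

```text
[[175.95389  100.16922 ]
 [293.2308    33.153835]
 [351.69235  135.46152 ]
 [234.41544  202.4769  ]]
((0.6572323441505432, -0.1263504922389984), (0.14740145206451416, 0.12683410942554474), 27.994770050048828)
[[294, 35], [342, 141], [233, 196], [178, 101]] [ 0.65738473 -0.12630555]
((0.65683513879776, -0.12677589058876038), (0.14451071619987488, 0.12434674054384232), 27.994770050048828)
[[294, 35], [342, 141], [233, 196], [178, 101]] [ 0.65698454 -0.12673184]
```

servo_tool(steps=[[5.8,2,-0.6,0,0],[5.8,2,-0.7,1,0],[5.8,2,-0.6,2,0],[5.8,0,0,3,-9],[5.8,0,0,3,-9],[5.8,0,0,3,-10],[5.8,0,0,3,0],[5.8,0,0,1.5,0]])

```text
time_s: 30.62
tcp_pos: [0.6558, -0.1273, 0.0897]
eef_rot: [179.8, 0.1, -62.1]
contact_force: [0.1, -0.1, 0.0]
gripper_width: 0.0646
```

servo_tool(steps=[[5.8,0,0,0,0],[5.8,0,0,0,0]])

```text
time_s: 30.88
tcp_pos: [0.6582, -0.1264, 0.094]
eef_rot: [-179.9, -0.0, -62.0]
contact_force: [0.2, 0.7, -0.9]
gripper_width: 0.0646
```

```bash
python3 look.py 15 side scene
python3 - <<'E'
import cv2,numpy as np
b=cv2.imread('pics/side15.png');a=cv2.imread('pics/scene15.png')
cv2.imwrite('pics/z15.png',np.hstack([cv2.resize(b[180:300,280:420],None,fx=3,fy=3),cv2.resize(a[180:300,165:285],None,fx=3,fy=3)]))
E
```

```text
30.875 [ 0.65820696 -0.12639338  0.09398819] [-1.79934744e+02 -4.97684137e-02 -6.20072162e+01] [ 0.23153308  0.65329426 -0.86184195] 0.06461959989067263
```

View pics/z15.png

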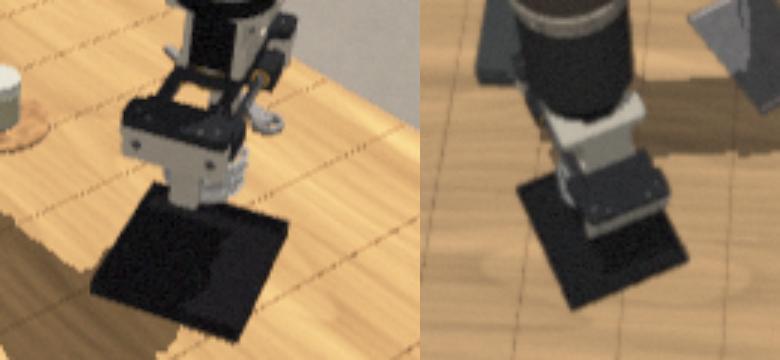

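The jaws line up with the tray's long side and the can is over its middle. Descending.

servo_tool(steps=[[5.8,0,0,2.5,0],[5.8,0,0,2.5,0],[5.8,0,0,2,0],[5.8,0,0,0.8,0],[5.8,0,0,0.2,0],[5.8,0,0,0,0]])

```text
time_s: 31.72
tcp_pos: [0.6581, -0.126, 0.014]
eef_rot: [-179.9, -0.0, -62.0]
contact_force: [-0.8, -0.6, -0.4]
gripper_width: 0.0646
```

servo_tool(steps=[[5.8,0,0,0.2,0],[5.8,0,0,0.15,0],[5.8,0,0,0,0]])

```text
time_s: 32.1
tcp_pos: [0.6575, -0.126, 0.0096]
eef_rot: [-180.0, 0.0, -62.0]
contact_force: [-0.1, 0.2, -0.1]
gripper_width: 0.0645
```

servo_tool(steps=[[5.8,0,0,0.1,0],[5.8,0,0,0,0]])

```text
time_s: 32.35
tcp_pos: [0.6576, -0.126, 0.0091]
eef_rot: [-180.0, -0.0, -62.0]
contact_force: [-1.6, 0.0, 4.9]
gripper_width: 0.0645
```

servo_tool(steps=[[6.3,0,0,0,0],[6.6,0,0,0,0],[6.9,0,0,0,0],[7.2,0,0,0,0],[7.4,0,0,0,0],[7.4,0,0,-0.5,0],[7.4,0,0,-2,0],[7.4,0,0,-3,0]], squeeze=5)

```text
time_s: 33.35
tcp_pos: [0.6568, -0.1261, 0.0635]
eef_rot: [179.9, 0.0, -62.0]
contact_force: [1.3, -0.3, 0.6]
gripper_width: 0.0738
```

servo_tool(steps=[[7.4,0,0,-4,0],[8,0,0,-4,0],[8.76,0,0,-4,0],[8.76,-1,3,-4,0],[8.76,-1,4,-3,0],[8.76,-1,4,-1.5,0],[8.76,0,0,0,0]])

```text
time_s: 34.22
tcp_pos: [0.5448, -0.1518, 0.2717]
eef_rot: [-179.8, -0.1, -62.0]
contact_force: [0.7, -0.1, -0.3]
gripper_width: 0.0877
```

```bash
python3 look.py 16 wrist side
```

```text
34.225 [ 0.54480987 -0.15180981  0.27169391] [-1.79755492e+02 -1.16949690e-01 -6.20409674e+01] [ 0.66350209 -0.11813457 -0.25198606] 0.08773366778428263
```

View pics/wrist16.png

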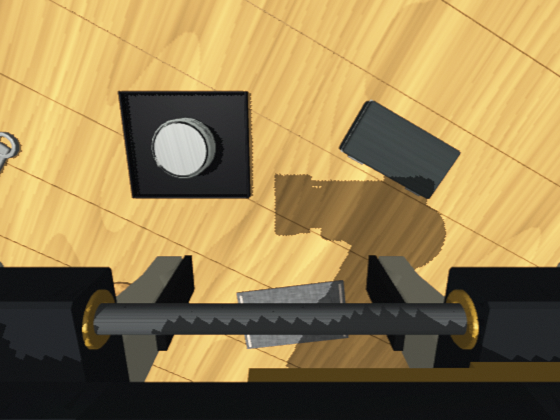

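View pics/side16.png

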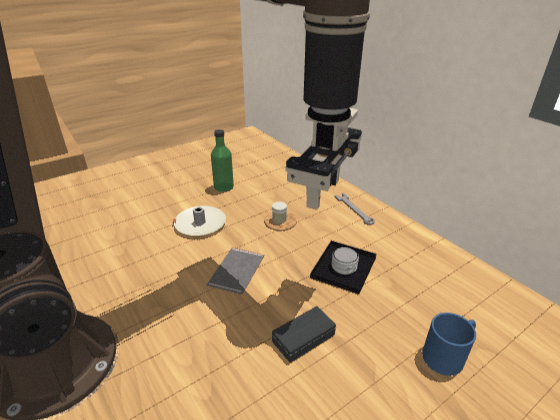

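The can stands upright in the tray, top at (181,149), and the tin is fully visible at about (400,150). I'll measure both.

Run:
```python
from h import *
s=r.get_state();C=cam('wrist',s);print(s['joints'])
im=cv2.imread('pics/wrist16.png');h=cv2.cvtColor(im,cv2.COLOR_BGR2HSV).astype(int)
m=(h[...,2]>150)&(h[...,1]<40);k=np.zeros(m.shape,bool);k[110:185,140:230]=1
c=big(cv2.morphologyEx((m&k).astype(np.uint8),cv2.MORPH_OPEN,np.ones((5,5))));print('can',cv2.fitEllipse(onz(C,c,.043)[:,:2].astype(np.float32)))
m=(h[...,2]<70);k[:]=0;k[80:205,105:260]=1
c=big((m&k).astype(np.uint8));print('tray',cv2.minAreaRect(onz(C,c,.016)[:,:2].astype(np.float32)))
# tin: top face lighter than side?
m=(h[...,2]<110)&(h[...,1]<100);k[:]=0;k[85:210,325:475]=1
c=big(cv2.morphologyEx((m&k).astype(np.uint8),cv2.MORPH_OPEN,np.ones((3,3))));print('tin sil',cv2.minAreaRect(onz(C,c,.036)[:,:2].astype(np.float32)))
cv2.imwrite('pics/z16.png',cv2.resize(im[90:210,325:475],None,fx=5,fy=5,interpolation=0))
```

```text
[ 4.29967008e+00  8.84938014e+00 -9.47026403e+00 -2.32954178e-03
 -7.15754473e+01  2.36853975e+01]
can ((0.6577277779579163, -0.12678122520446777), (0.05532318726181984, 0.05573320388793945), 140.0153045654297)
tray ((0.6561368107795715, -0.12693487107753754), (0.14503714442253113, 0.1218922957777977), 28.013675689697266)
tin sil ((0.44141364097595215, -0.23853620886802673), (0.06436757743358612, 0.12320417165756226), 89.74884796142578)
```

View pics/z16.png

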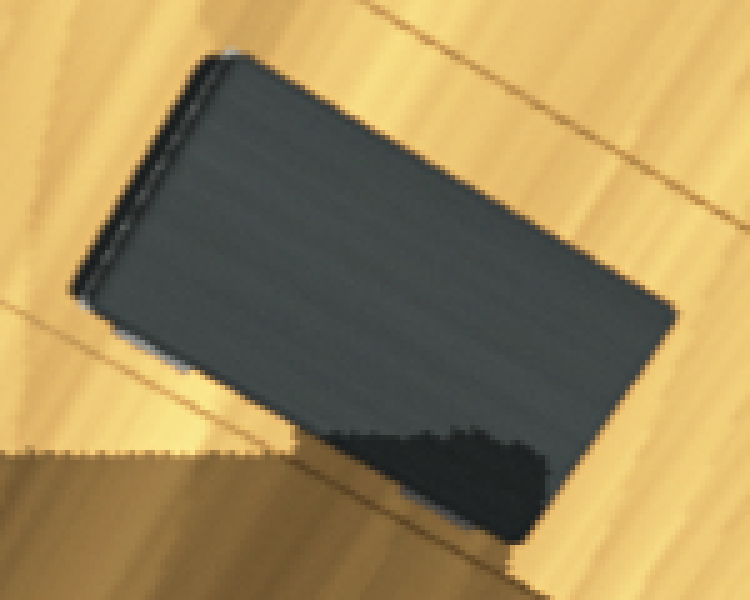

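servo_tool(steps=[[8.76,0,0,0,-10],[8.76,0,0,0,-10],[8.76,0,0,0,-10],[8.76,0,0,0,-10],[8.76,0,0,0,-10],[8.76,0,0,0,-10],[8.76,0,0,0,-2],[8.76,0,0,0,0]])

```text
time_s: 35.33
tcp_pos: [0.5465, -0.151, 0.2679]
eef_rot: [180.0, 0.1, -0.2]
contact_force: [-0.5, -0.8, 0.8]
gripper_width: 0.0877
```

servo_tool(steps=[[8.76,-3,2.5,0,0],[8.76,-3,2.5,0,0],[8.76,-3,2.5,2,0],[8.76,-1.7,1.2,4,0],[8.76,0,0,4,0],[8.76,0,0,4,0],[8.76,0,0,2,0],[8.76,0,0,0,0]])

```text
time_s: 36.33
tcp_pos: [0.4383, -0.238, 0.1072]
eef_rot: [-180.0, 0.2, -0.1]
contact_force: [-0.8, 0.1, 0.8]
gripper_width: 0.0875
```

Run:
```python
from look import *
s1=dict(tcp_pos=np.array([.44698,-.16798,.3165]),eef_rot=[-179.976,.018,-90.03])
C=cam('wrist',s1);P=onz(C,[(347,285),(235,292),(314,240)],.004);print('mat',P,(P[0]+P[1])/2)
s=look('17','side');b=cv2.imread('pics/side17.png');cv2.imwrite('pics/z17.png',cv2.resize(b[200:380,230:390],None,fx=3,fy=3))
print(s['joints'])
```

```text
mat [[ 0.3457284   0.0177338   0.004     ]
 [ 0.51684359  0.02993612  0.004     ]
 [ 0.39819493 -0.05610082  0.004     ]] [0.43128599 0.02383496 0.004     ]
36.325 [ 0.43828884 -0.23803699  0.10717263] [-1.79973908e+02  1.98428523e-01 -1.35404416e-01] [-0.7896228   0.14808438  0.84361273] 0.0874531058716582
[-5.89541219e+00  1.07552712e+01 -3.03186853e+01 -7.99553303e-03
 -4.91260891e+01  9.57652054e+01]
```

View pics/z17.png

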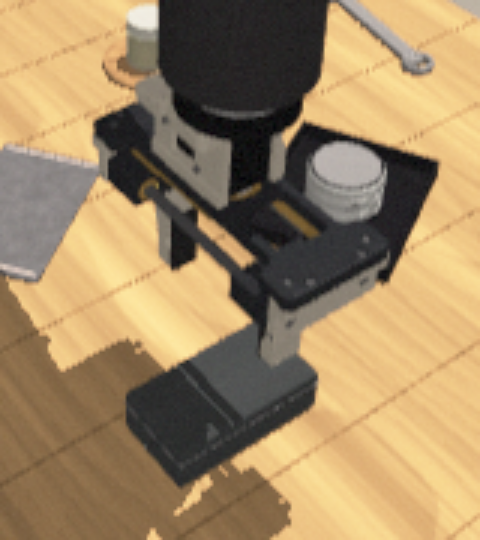

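servo_tool(steps=[[8.76,0,0.1,3,0],[8.76,0,0,3,0],[8.76,0,0,1.8,0],[8.76,0,0,0.6,0],[8.76,0,0,0,0],[8.76,0,0,0,0]])

```text
time_s: 37.12
tcp_pos: [0.4401, -0.2393, 0.0257]
eef_rot: [180.0, -0.1, -0.0]
contact_force: [-1.2, -0.2, 1.0]
gripper_width: 0.0878
```

servo_tool(steps=[[8.76,0,0,1,0],[8.2,0,0,0.5,0],[7.6,0,0,0,0],[7.2,0,0,0,0],[6.9,0,0,0,0],[6.7,0,0,0,0],[6.5,0,0,0,0],[6.3,0,0,0,0]], squeeze=10)

```text
time_s: 38.12
tcp_pos: [0.4394, -0.2393, 0.0097]
eef_rot: [180.0, -0.0, 0.0]
contact_force: [-0.1, -2.2, 0.1]
gripper_width: 0.0639
```

servo_tool(steps=[[6.1,0,0,0,0],[5.8,0,0,0,0],[5.6,0,0,0,0],[5.6,0,0,-0.1,0],[5.6,0,0,-0.3,0],[5.6,0,0,-0.8,0],[5.6,0,0,-1,0],[5.6,0,0,0,0]], squeeze=35)

```text
time_s: 39.12
tcp_pos: [0.4401, -0.2393, 0.0327]
eef_rot: [180.0, -0.1, 0.0]
contact_force: [0.6, 0.1, -4.2]
gripper_width: 0.0641
```

Run:
```python
from look import *
s=look('18','side');b=cv2.imread('pics/side18.png');cv2.imwrite('pics/z18.png',cv2.resize(b[200:380,230:390],None,fx=3,fy=3))
```

```text
39.125 [ 0.44010951 -0.23927997  0.03273675] [ 1.79980669e+02 -1.29911398e-01  8.00825324e-03] [ 0.60554736  0.05494578 -4.24597783] 0.06411675771366022
```

View pics/z18.png

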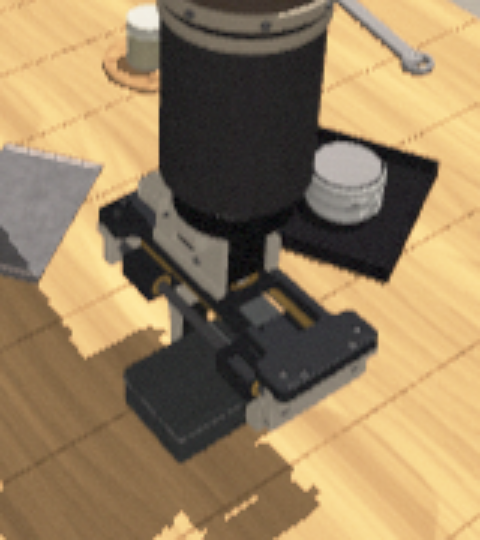

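servo_tool(steps=[[5.6,0,0,-2,0],[5.6,0,0,-4,0],[5.6,0,0,-4,0],[5.6,0,-2,0,0],[5.6,0,-4,0,0],[5.6,0,-4,0,0],[5.6,0,-4,0,0],[5.6,0,-4,0,0]])

```text
time_s: 40.17
tcp_pos: [0.4388, -0.0579, 0.1314]
eef_rot: [-180.0, 0.0, -0.0]
contact_force: [1.8, -0.0, -3.7]
gripper_width: 0.0637
```

servo_tool(steps=[[5.6,-0.3,-4,0,0],[5.6,-0.3,-3,0,0],[5.6,0,-1.4,0,0],[5.6,0,0,0,-9],[5.6,0,0,0,-9],[5.6,0,0,0,-9],[5.6,0,0,0,-9],[5.6,0,0,0,0]])

```text
time_s: 41.18
tcp_pos: [0.4331, 0.0244, 0.1314]
eef_rot: [-180.0, 0.0, 35.9]
contact_force: [-0.4, 0.5, -4.4]
gripper_width: 0.064
```

servo_tool(steps=[[5.6,0,0,0,0]])

```text
time_s: 41.3
tcp_pos: [0.4332, 0.0245, 0.1314]
eef_rot: [-180.0, 0.0, 35.8]
contact_force: [0.5, 1.0, -4.2]
gripper_width: 0.0639
```

Run:
```python
from look import *
s=look('19','side','scene');b=cv2.imread('pics/side19.png');a=cv2.imread('pics/scene19.png');cv2.imwrite('pics/z19.png',np.hstack([cv2.resize(b[180:320,170:310],None,fx=3,fy=3),cv2.resize(a[130:250,220:340],None,fx=3.5,fy=3.5)]))
print(s['joints'])
```

```text
41.3 [0.43315565 0.02454469 0.13142712] [-1.79994122e+02  1.95249886e-02  3.57831178e+01] [ 0.51191691  0.96709574 -4.23366019] 0.0639441300753763
[ 2.94767593e+01  2.65141536e+00 -3.61140173e+01 -4.74099933e-03
 -5.12546199e+01  9.63093254e+01]
```

View pics/z19.png

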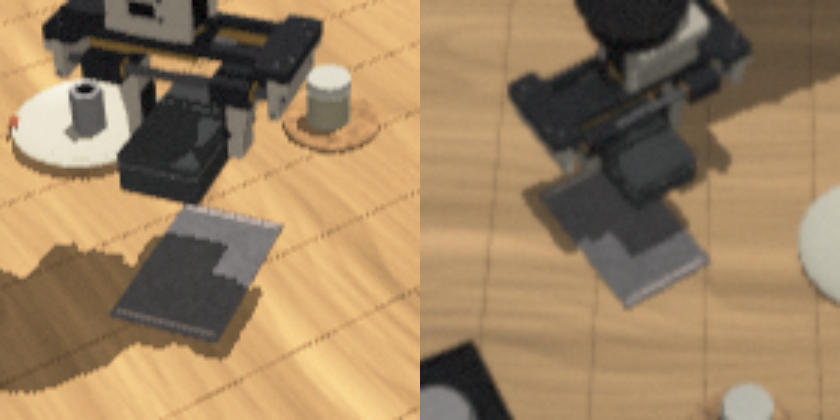

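The tin is parallel to the mat and over its middle. Lowering.

servo_tool(steps=[[5.6,0,0,2,0],[5.6,0,0,3,0],[5.6,0,0,3,0],[5.6,0,0,2,0],[5.6,0,0,1,0],[5.6,0,0,0.2,0],[5.6,0,0,0,0],[5.6,0,0,0,0]])

```text
time_s: 42.4
tcp_pos: [0.4338, 0.0251, 0.0203]
eef_rot: [180.0, -0.1, 36.0]
contact_force: [0.1, 0.5, -5.1]
gripper_width: 0.0641
```

servo_tool(steps=[[5.6,0,0,0.3,0],[5.6,0,0,0.2,0],[5.6,0,0,0,0]])

```text
time_s: 42.78
tcp_pos: [0.4332, 0.0248, 0.0144]
eef_rot: [-180.0, 0.0, 36.0]
contact_force: [0.6, 0.3, -4.6]
gripper_width: 0.0637
```

servo_tool(steps=[[5.6,0,0,0.1,0],[5.6,0,0,0,0]])

```text
time_s: 43.02
tcp_pos: [0.4334, 0.0249, 0.0137]
eef_rot: [180.0, -0.0, 36.0]
contact_force: [-2.1, 0.3, -0.9]
gripper_width: 0.0638
```

servo_tool(steps=[[5.6,0,0,0.05,0],[6.2,0,0,0,0],[6.5,0,0,0,0],[6.8,0,0,0,0],[7.4,0,0,0,0],[8.2,0,0,0,0],[8.76,0,0,-1,0],[8.76,0,0,-3,0]], squeeze=10)

```text
time_s: 44.02
tcp_pos: [0.4323, 0.0243, 0.053]
eef_rot: [-180.0, 0.2, 36.0]
contact_force: [0.7, -0.1, -0.3]
gripper_width: 0.0871
```

servo_tool(steps=[[8.76,0,0,-4,0],[8.76,0,0,-5,0],[8.76,0,0,-5,0],[8.76,0,0,-5,0],[8.76,0,0,-3,0],[8.76,0,0,0,0]])

```text
time_s: 44.78
tcp_pos: [0.4342, 0.0251, 0.2762]
eef_rot: [179.9, -0.3, 36.0]
contact_force: [0.6, 0.5, -0.5]
gripper_width: 0.0874
```

Run:
```python
from look import *
s=look('20','side','scene','wrist')
```

```text
44.775 [0.43420503 0.02510581 0.27624528] [179.93185492  -0.31901152  36.00981534] [ 0.58382277  0.51373324 -0.46903522] 0.08738544325189049
```

View pics/side20.png

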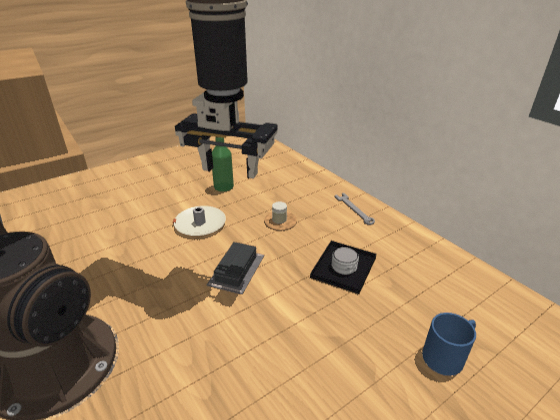

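View pics/scene20.png

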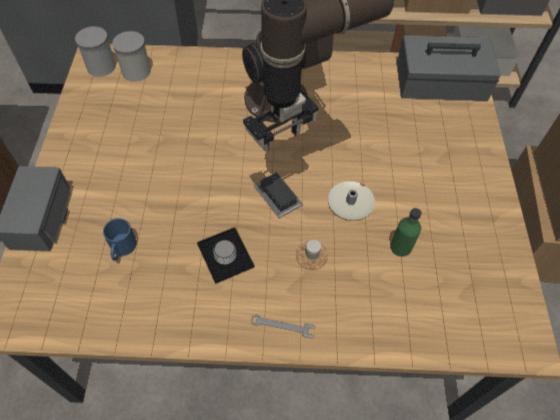

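View pics/wrist20.png

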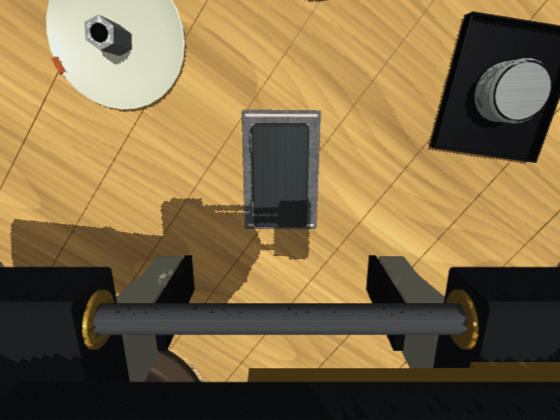

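Run:
```python
from h import *
s=r.get_state();C=cam('wrist',s)
tin=onz(C,[(251.5,123),(309.5,123),(309,228),(252,228)],.040)[:,:2]
print('tin',tin.mean(0),np.linalg.norm(tin[1]-tin[0]),np.linalg.norm(tin[2]-tin[1]),np.degrees(np.arctan2(*(tin[1:3].mean(0)*0+ (tin[0]-tin[3]))[::-1])))
m=onz(C,[(243,111),(321,111)],.004)[:,:2];d=m.mean(0);print('mat far edge mid',d,d-.075*np.array([np.cos(np.radians(35.8)),np.sin(np.radians(35.8))]))
cs=cam('side');b=cv2.imread('pics/side20.png');cv2.imwrite('pics/z20.png',cv2.resize(b[235:300,200:275],None,fx=8,fy=8,interpolation=0))
```

```text
tin [0.43065519 0.02417082] 0.06330162794208874 0.1220971738930533 34.88626788143765
mat far edge mid [0.49046466 0.06551503] [0.42963487 0.0216432 ]
```

View pics/z20.png

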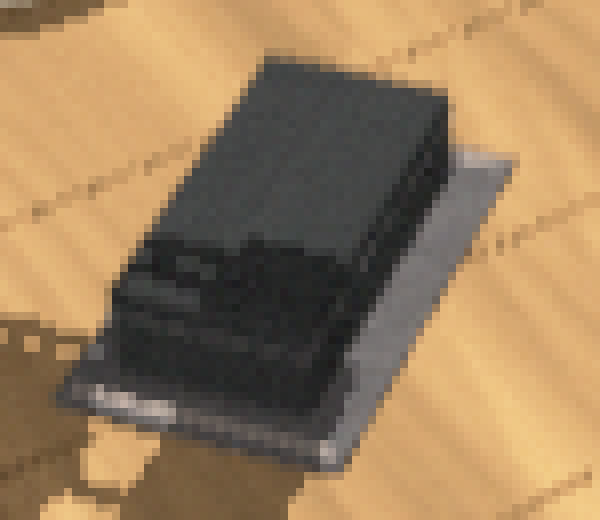

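```bash
python3 -c "
from plant import r
print(r.get_state()['time_s'],r.get_state()['contact_force']);r.close_job();print(r.get_state()['time_s'])"
```

```text
44.925 [-0.50348192  0.68005913 -0.14958071]
the job is handed in; nothing more can be done
the job is handed in; nothing more can be done
```

I took the stack apart from the top down and set all four pieces on their places, then handed the job in at about 45 s. The gripper was open and well clear of everything. No verdict came back.

Last camera checks, as offsets from the middle of each place (limit 15 mm):

| Piece | Place | Offset | When checked |
|---|---|---|---|
| Nut | saucer | about 3–6 mm; the wrist and side views disagree by about 6–8 mm | after its release |
| Jar | coaster | about 1 mm | after its release |
| Can | tray | about 1 mm | after its release |
| Tin | mat | about 3 mm, long side within about 1° of the mat's | after its release, just before handing in |

- **Standing and bystanders:** I judged by eye in the last views that every piece stands upright and that the bottle and mug are where they started. I did not measure tilt or bystander shift.
- **Disagreements:** The first saucer and tray measurements from the fixed cameras disagreed by up to 16 mm for the saucer and 9 mm for the tray. Shadows on the saucer and edges hidden by the arm or tray walls were the likely cause. I replaced them with wrist-camera measurements, whose sizes matched the given ones within about 2 mm, before placing. No check failed.

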